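# Put the drip coffee filter together on its glass

### The job

Set up the steel single-cup drip filter, ready for the coffee to be served: stand the glass upright in the well of the saucer first, then build the filter on it in this order: filter base on the glass with its foot in the mouth, brewing chamber inside the base's collar, press down inside the chamber, and the domed lid over the top. Lower each part fully home and level rather than dropping it, and leave the egg timer and the teaspoon where they lie.

Things in the scene. Friction and masses are not known exactly. Their poses are not given: they have to be found in the camera images.
- saucer: White china saucer, 104 mm across and 10 mm high, fixed to the worktop. Origin: centre of its underside, z up. Its flat well, 78 mm across, is 4 mm above the origin; the rim slopes up from the well's edge to 10 mm.
- glass: Clear straight-sided drinking glass, open at the top, 82 mm high; 66 mm outside from 20 mm height up to the rim, foot 58 mm across; wall 3 mm, so the mouth is 60 mm wide inside. 0.26 kg. Origin: centre of its underside, z up. Grasp it across the outside. The only glass on the worktop.
- filter_base: Flat steel disc with an upright ring (collar) and perforated middle, 90 g. Origin: centre of underside, z up. Foot 52 mm across, 0-5 mm high (enters the glass); disc 84 mm across, 5-8 mm (rests on the glass rim, origin then 77 mm above the glass's); collar 65 mm outside, 59 inside, 8-20 mm; floor inside it at 8 mm. Grasp across the collar's outside, fingertips just above the disc.
- chamber: Brewing chamber: open steel cup, 52 mm outside diameter (foot 50), 47 mm inside, 40 mm high, perforated floor 3 mm thick, 90 g. Origin: centre of underside, z up. Stands on the floor inside the base's collar, 8 mm above the base's origin. Grasp across the outside of its upper half, so that the fingertips clear the 12 mm high collar.
- press: Press: perforated steel disc 41 mm across, 4 mm thick, with an upright stem 10 mm in diameter at its centre, 50 mm high overall, 60 g. Origin: centre of underside, z up. Seated, it lies on the chamber's floor, 3 mm above the chamber's origin, and the stem stands 13 mm above the rim. Grasp the top 10 mm of the stem, so that the fingertips stay above the rim.
- lid: Domed steel lid with black knob, 60 g. Origin: centre of the skirt's lower edge, z up. Skirt 63 mm outside, 58 inside, 8 mm high; inside it a shoulder facing down at 6 mm rests on the chamber's rim (lid origin then 34 mm above the chamber's). Hollow dome 37 mm across up to 25 mm takes the press stem. Knob 13 mm in diameter, 28 to 39 mm high: grasp it there.
- egg_timer: Bystander: round wind-up egg timer, white with a green top, 59 mm across and 52 mm high. Origin: centre of its underside.
- teaspoon: Bystander: steel teaspoon, 130 mm long, 27 mm wide, 11 mm high, lying flat. Origin: its middle, at the underside; its own x axis runs along the spoon.

How it is judged (in metres and radians):
On the way, in this order (a step that is already met when the one before it is completed fails the run):
1. the glass stands in the well of the saucer (horizontal distance between glass and saucer below 0.012 m and z of glass in the frame of saucer between 0.002 and 0.006 m and angle between glass's own z axis and vertical below 0.06 rad), for 0.2 s.
2. the filter base sits on the glass, its foot in the mouth (horizontal distance between filter_base and glass below 0.007 m and z of filter_base in the frame of glass between 0.0745 and 0.0795 m and angle between filter_base's own z axis and vertical below 0.06 rad), for 0.2 s.
3. the brewing chamber stands inside the collar of the base (horizontal distance between chamber and filter_base below 0.006 m and z of chamber in the frame of filter_base between 0.0055 and 0.0105 m and angle between chamber's own z axis and vertical below 0.06 rad), for 0.2 s.
4. the press lies on the floor of the chamber (horizontal distance between press and chamber below 0.006 m and z of press in the frame of chamber between 0.0005 and 0.0055 m and angle between press's own z axis and vertical below 0.06 rad), for 0.2 s.
5. the lid covers the chamber (horizontal distance between lid and chamber below 0.006 m and z of lid in the frame of chamber between 0.031 and 0.037 m and angle between lid's own z axis and vertical below 0.06 rad), for 0.2 s.
At the end, for the whole second after the job is handed in: Glass in the saucer's well within 12 mm of centre; filter base on the glass within 7 mm of its axis; chamber on the base, press and lid on the chamber within 6 mm; each at its seated height to 2-3 mm, level to 0.06 rad, at rest and released; egg timer and teaspoon within 25 mm of their places (all of step 1 and all of step 2 and all of step 3 and all of step 4 and all of step 5 and linear speed of each of glass, filter_base, chamber, press, lid below 0.02 m/s and distance of each of egg_timer, teaspoon from where it was at the start of the episode below 0.025 m); the robot touches nothing.
It fails at once if the glass or a filter part is dropped into place (faster than 0.6 m/s within 15 mm of its seat) ((horizontal distance between glass and saucer below 0.02 m and z of glass in the frame of saucer between -0.006 and 0.019 m and linear speed of glass above 0.6 m/s) or (horizontal distance between filter_base and glass below 0.02 m and z of filter_base in the frame of glass between 0.067 and 0.092 m and linear speed of filter_base above 0.6 m/s) or (horizontal distance between chamber and filter_base below 0.02 m and z of chamber in the frame of filter_base between -0.002 and 0.023 m and linear speed of chamber above 0.6 m/s) or (horizontal distance between press and chamber below 0.02 m and z of press in the frame of chamber between -0.007 and 0.018 m and linear speed of press above 0.6 m/s) or (horizontal distance between lid and chamber below 0.02 m and z of lid in the frame of chamber between 0.024 and 0.049 m and linear speed of lid above 0.6 m/s)).
It fails at once if the glass is tipped over (angle between glass's own z axis and vertical above 0.6 rad).
It fails at once if the egg timer or the teaspoon is moved more than 25 mm (distance of any of egg_timer, teaspoon from where it was at the start of the episode above 0.025 m).
It also fails if it takes over 120 s, if anything falls off the work surface, if the arm or the gripper's body presses on something with over 40 N, if the wrist force passes 120 N, or if a joint passes its speed limit or range.

### The arm

A 6-joint arm with a two-finger parallel gripper is mounted at the origin on a cart in front of the work surface, level with it; the furniture and walls round the work are solid. World frame = base frame: x ahead of the robot, y to its left, z up, the work surface at z = 0. Lengths are in mm, angles in degrees, forces in N, time in s.
With the tool pointing down it reaches from about 325 to 1000 mm from the base axis. Payload 5.1 kg.
Tool frame: the origin (TCP) lies at the very end of the fingers, on their centre line; the grasp point (between the pads) lies robot.grasp_offset behind it (robot.grasp_offset is the distance from the TCP to the grasp point, in mm); z points along the fingers, y is the line along which they close (so a half turn about z gives the same grasp; the last joint's range is limited). The gripper opens to 85 mm and grips with 20 to 120 N. Pads are 22 mm wide; open, the fingers measure 114 mm over their backs; the gripper's body (76 mm by 85 mm) begins 54 mm behind the grasp point. The pads swing forward as they close: fully open they stand 13 mm farther back than shut.
Start: joints at [-69.19, 7.093, 94.555, -0, 78.352, -4.733], TCP at [280.234, -586.475, 197.222] pointing down, gripper open.
Joint ranges: [-149.61, 149.61], [-58.7, 133.49], [1.44, 155.28], [-77.14, 257.14], [18.33, 153.61], [-166.67, 166.67]. Speed limits (degrees/s): [147.25, 147.25, 180, 180, 180, 180].

### API

Orientations are given as [roll, pitch, yaw] about the fixed x, y, z axes, in that order (R = Rz(yaw) Ry(pitch) Rx(roll)).
In Python, from rig import robot gives the robot as it stands.
- The arm moves only by the tool jog_arm, never from a script. Its argument "plan" is a list of rows, each an object of numbers: "dx", "dy", "dz": the shift along the tool's x, y, z in a scale on which 1.0 is 500 mm; "rx", "ry", "rz": the turn, a rotation vector about the tool's x, y, z in normalised numbers (1 is 2 rad); "claw": the opening, from 0 (shut) to 1 (fully open). In form: [{"dx": .., "dy": .., "dz": .., "rx": .., "ry": .., "rz": .., "claw": ..}, ...]. A call has 1 to 8 rows; each row is the pose to reach, as a shift and turn from the pose commanded when the call began, along the tool's axes at that moment; what a row does not reach only later rows make up. A row lasts 1/8 s, in which the tool goes at most 62.5 mm and 10.7 degrees, less where a joint would pass 70% of its speed; a pose out of reach is approached as far as the arm can. No shift or turn number may pass 1 either way. A call with a gripper value outside its range is refused whole. The fingers move at their own pace and stop on an object; "force" is the grip in N (left out, the last holds). Time passes only in rows, so rows that repeat a pose let the fingers close. It gives the time, the measured TCP pose, the force, the opening and the grip force at its end, in the units of the state.
- robot.state(): the state, without advancing time (a new reading comes with each control period).
- robot.grab_frame(name): name is "scene" or "top" or "wrist"; returns (picture, depth): 400x640x3 uint8, red, green, blue; 400x640 float32, mm along the optical axis (not along the pixel's ray), 0 where there is no reading.
- robot.camera_params(name): a dict with "fx", "fy", "cx", "cy" (pixels), "rvec" (rotation vector, rad) and "tvec" (3), from world to camera coordinates, as OpenCV has them; the wrist camera has in their place "mount" (4x4, takes a point from camera to tool coordinates, whose origin is the TCP and whose axes are the flange's). Camera axes: x right, y down, z forward; pixel columns grow to the right and rows downward; lengths in mm; the calibration is good to about 2 mm. The wrist camera is an equidistant fisheye: a pixel r from the principal point sees the ray r / f radians off the axis. A picture is of the moment at which its call begins: read the wrist's pose just before it. camera_params takes no time and is no camera call.
- robot.hand_in(): hands the job in; it is judged then, once.
Trained networks look in the newest picture that a camera, given by its name, has taken for a name from the list of things; names that differ only in an ending like _2 or _b are one class to them, and where a whole thing is asked for, a point or a joint stands for the part that bears it (a point fixed in the world has none). Each returns a list of dicts, best first, with "score" (0 to 1); they miss things now and then, are a little off and sometimes report something else, mostly with a low value. They report only what shows in the picture. A call takes as long as a camera call.
- robot.trace(label, camera): "pixels" (400x640 bool, what is visible of it).
- robot.tip_of(label, camera): "xyz" ([x, y, z] in mm, in world coordinates, good to about 4 mm: a listed point, or the origin of a listed thing).
The state is a dict: "time": time; "joint_pos": joint angles; "joint_velocities": joint speeds; "joint_torque": joint torques, N m; "tool_pos": TCP position; "tool_rot": TCP orientation; "wrist_force": force on the tool from outside, world axes, zero at the start; "wrist_torque": the same for the moment, N m; "opening": finger opening in mm; "gripper_force": force on a finger pad.
Only numpy, scipy, OpenCV 4.12 (cv2) and the standard library are available. Lean on these libraries where they do the work, as an engineer would, in place of code of your own. Each camera call takes 0.05 s, during which the arm holds its last target. There are 200 camera calls.

## Working session

There is one attempt and no reset: what is moved stays moved. The work goes in short steps, Python scripts to look and compute and a tool call to move; the robot and the scene stay as the last step left them, time stands still between calls to the robot, and variables do not carry over. Pictures are saved under pics/ and viewed, at most 14 in all, crops included, and the job is handed in when it is done.

Besides the shell and the picture viewer there is one more tool, called after "Emit:" in YAML: its name, and indented under it one key for each argument. jog_arm: Moves the arm, as the interface text tells. Its arguments: {"type":"object","properties":{"plan":{"type":"array"},"force":{"type":"number"}},"required":["plan"]}

```bash
ls; mkdir -p pics; python3 - <<'E'
from rig import robot
import cv2,numpy as np
print(robot.state(), robot.grasp_offset)
names=["saucer","glass","filter_base","chamber","press","lid","egg_timer","teaspoon"]
for c in ["scene","top"]:
    p,d=robot.grab_frame(c); cv2.imwrite(f"pics/{c}0.png",p[...,::-1]); np.save(f"pics/{c}0.npy",d)
    print(c,robot.camera_params(c))
    for n in names:
        print(n,[(np.round(r["xyz"],1).tolist(),round(float(r["score"]),2)) for r in robot.tip_of(n,c)[:2]])
print(robot.camera_params("wrist"))
E
```

```text
pics
{'time': 0.0, 'joint_pos': array([-6.91937349e+01,  7.13527619e+00,  9.46337568e+01, -1.42354179e-03,
        7.83516612e+01, -4.73385808e+00]), 'joint_velocities': array([-0.08790499,  0.00016052,  0.01609874,  0.06251843,  0.05295792,
        0.0066641 ]), 'joint_torque': array([-3.63287072e-04, -4.23618329e+01, -3.65453231e+01, -2.99361827e-04,
        7.00215591e-03, -2.25531414e-05]), 'tool_pos': array([ 279.95502496, -585.86832394,  195.93633842]), 'tool_rot': array([-1.79879603e+02, -8.57171271e-03,  2.55404031e+01]), 'wrist_force': array([0.48742206, 0.34945731, 0.25002934]), 'wrist_torque': array([-0.02965435,  0.01030735, -0.00050958]), 'gripper_force': 0.0, 'opening': 85.21902203253315} 18.700000000000003
scene {'fx': 374.72503129323934, 'fy': 374.72503129323934, 'cx': 319.57622383269205, 'cy': 196.5264302875185, 'rvec': array([ 2.4344806 , -0.5583359 ,  0.18913878]), 'tvec': array([-480.05013257,  203.54946655,  712.59497702])}
saucer [([439.1, -12.3, -2.0], 0.96)]
glass [([424.3, 131.9, -2.1], 0.85)]
filter_base [([539.3, -54.5, -1.7], 0.96), ([482.1, 250.0, -2.5], 
[... 598 characters left out ...]
r [([549.0, 80.8, -1.1], 0.66), ([652.7, -138.8, -0.8], 0.22)]
press [([482.8, 248.2, 2.0], 0.58), ([437.4, -159.7, -0.1], 0.57)]
lid [([543.7, -187.8, 2.2], 0.85)]
egg_timer [([483.9, 250.1, 2.0], 0.79)]
teaspoon [([655.0, -140.2, 0.1], 0.66)]
{'fx': 309.70691628693146, 'fy': 309.70691628693146, 'cx': 314.52548427848603, 'cy': 192.57441330315865, 'mount': array([[-1.84782182e-04, -9.58920104e-01, -2.83676223e-01,
         7.23550872e+01],
       [ 9.99999903e-01, -6.36210768e-05, -4.36323613e-04,
         6.75144260e-01],
       [ 4.00351697e-04, -2.83676276e-01,  9.58920023e-01,
        -1.76845481e+02],
       [ 0.00000000e+00,  0.00000000e+00,  0.00000000e+00,
         1.00000000e+00]])}
```

View pics/scene0.png

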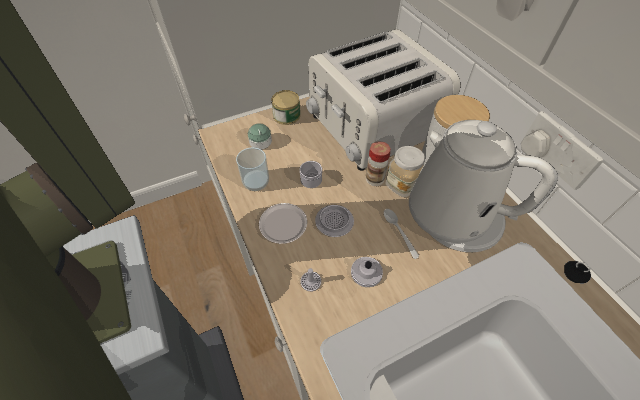

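View pics/top0.png

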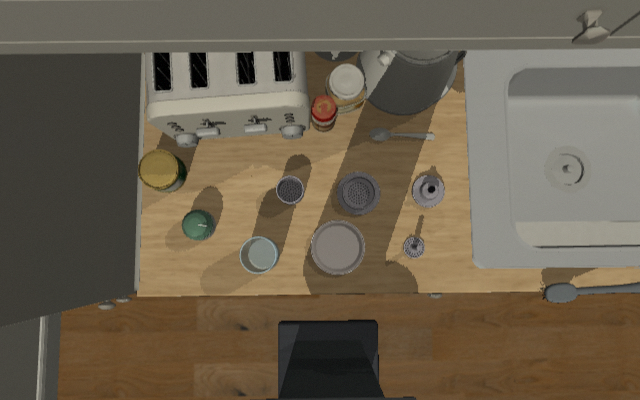

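The scene view shows all parts upright: glass (253,168), chamber (311,174), saucer (283,222), base (334,219), press (312,281), lid (367,268); the spoon is near (402,235) and the timer at (259,135). The top view agrees with the networks' positions. The low-scoring second hits are mix-ups. I'm moving over the parts for a close look.

Units first: shifts go in shares of 500 mm and turns go in shares of 2 rad. So -320 mm / 500 = -0.64, 319 mm / 500 = 0.638, 0.4458 rad / 2 = 0.2229.

Emit:
jog_arm:
  plan:
    - {"dx": 0.638,"dy": -0.64,"dz": -0.108,"rz": 0.2229,"claw": 1}
    - {"dx": 0.638,"dy": -0.64,"dz": -0.108,"rz": 0.2229,"claw": 1}
    - {"dx": 0.638,"dy": -0.64,"dz": -0.108,"rz": 0.2229,"claw": 1}
    - {"dx": 0.638,"dy": -0.64,"dz": -0.108,"rz": 0.2229,"claw": 1}
    - {"dx": 0.638,"dy": -0.64,"dz": -0.108,"rz": 0.2229,"claw": 1}
    - {"dx": 0.638,"dy": -0.64,"dz": -0.108,"rz": 0.2229,"claw": 1}
    - {"dx": 0.638,"dy": -0.64,"dz": -0.108,"rz": 0.2229,"claw": 1}
    - {"dx": 0.638,"dy": -0.64,"dz": -0.108,"rz": 0.2229,"claw": 1}

```text
$.plan[0]: bad value
```

To row units: -320 mm / 500 = -0.64, 319 mm / 500 = 0.638, 0.4458 rad / 2 = 0.2229.

Emit:
jog_arm:
  plan:
    - {"dx": 0.638,"dy": -0.64,"dz": -0.108,"rx": 0,"ry": 0,"rz": 0.2229,"claw": 1}
    - {"dx": 0.638,"dy": -0.64,"dz": -0.108,"rx": 0,"ry": 0,"rz": 0.2229,"claw": 1}
    - {"dx": 0.638,"dy": -0.64,"dz": -0.108,"rx": 0,"ry": 0,"rz": 0.2229,"claw": 1}
    - {"dx": 0.638,"dy": -0.64,"dz": -0.108,"rx": 0,"ry": 0,"rz": 0.2229,"claw": 1}
    - {"dx": 0.638,"dy": -0.64,"dz": -0.108,"rx": 0,"ry": 0,"rz": 0.2229,"claw": 1}
    - {"dx": 0.638,"dy": -0.64,"dz": -0.108,"rx": 0,"ry": 0,"rz": 0.2229,"claw": 1}
    - {"dx": 0.638,"dy": -0.64,"dz": -0.108,"rx": 0,"ry": 0,"rz": 0.2229,"claw": 1}
    - {"dx": 0.638,"dy": -0.64,"dz": -0.108,"rx": 0,"ry": 0,"rz": 0.2229,"claw": 1}

```text
time: 1.9
tool_pos: [431.0, -157.4, 252.3]
tool_rot: [180.0, -0.1, 0.2]
wrist_force: [0.5, 0.7, 1.2]
opening: 85.5
gripper_force: 0.0
```

```bash
cat > h.py <<'E'
from rig import robot
import cv2, numpy as np
from scipy.spatial.transform import Rotation as Ro
def shot(cam="wrist", fn=None):
    s=robot.state(); p,d=robot.grab_frame(cam); c=robot.camera_params(cam)
    if fn: cv2.imwrite(f"pics/{fn}.png",p[...,::-1])
    v,u=np.mgrid[:400,:640]; x=(u-c["cx"])/c["fx"]; y=(v-c["cy"])/c["fy"]
    if cam=="wrist":
        r=np.hypot(x,y); k=np.where(r>1e-6,np.tan(np.minimum(r,1.45))/np.maximum(r,1e-6),1); x,y=x*k,y*k
        T=np.eye(4); T[:3,:3]=Ro.from_euler("xyz",s["tool_rot"],degrees=True).as_matrix(); T[:3,3]=s["tool_pos"]
        M=T@c["mount"]
    else:
        R=cv2.Rodrigues(c["rvec"])[0]; M=np.eye(4); M[:3,:3]=R.T; M[:3,3]=-R.T@c["tvec"]
    ray=np.dstack([x,y,np.ones_like(x)])@M[:3,:3].T
    W=ray*d[...,None]+M[:3,3]; W[d<=0]=np.nan
    return p,W,ray,M[:3,3],s
def atz(ray,o,z):  # rays cut with the plane z
    return o+ray*((z-o[2])/ray[...,2:])
def mask(n,cam="wrist",near=None,W=None):
    best=None
    for r in robot.trace(n,cam):
        m=r["pixels"]
        if near is not None:
            q=np.nanmedian(W[m],axis=0)[:2]
            if np.hypot(*(q-near))>60: continue
        return m,r["score"]
    return None,0
def circ(P):  # least squares circle, trimmed
    P=P[:,:2]
    for _ in range(4):
        A=np.c_[2*P,np.ones(len(P))]; q=np.linalg.lstsq(A,(P**2).sum(1),rcond=None)[0]
        r=np.sqrt(q[2]+q[0]**2+q[1]**2); e=np.abs(np.hypot(*(P-q[:2]).T)-r); P=P[e<=max(.8,2*np.median(e))]
    return np.round([q[0],q[1],r],1),len(P)
def edge(m):
    c=max(cv2.findContours(m.astype(np.uint8),cv2.RETR_EXTERNAL,cv2.CHAIN_APPROX_NONE)[0],key=len)[:,0]
    return c
E
python3 - <<'E'
from h import *
p,W,ray,o,s=shot(fn="w1"); print(s["tool_pos"],s["tool_rot"])
for n in ["saucer","filter_base","press","lid"]:
    print(n,[(np.round(r["xyz"],1).tolist(),round(float(r["score"]),2)) for r in robot.tip_of(n,"wrist")[:2]])
    m,sc=mask(n)
    if m is None: continue
    z=W[m][:,2]; e=edge(m)
    print(sc,m.sum(),"z pct",np.round(np.nanpercentile(z,[2,25,50,75,90,98]),1), "center px",e.mean(0))
E
```

```text
[ 430.98186299 -157.41512431  252.30245559] [ 1.79971891e+02 -1.15941916e-01  2.41951964e-01]
saucer [([435.1, -10.9, -3.2], 0.69)]
0.85 3881 z pct [ 2.7  4.   4.8  8.2 10.3 11.6] center px [213.53266332 151.72361809]
filter_base [([537.9, -54.3, -3.1], 0.95)]
0.56 2827 z pct [ 6.5  7.8  8.5  9.3 20.1 22. ] center px [240.04761905  77.26190476]
press [([435.8, -163.8, 2.1], 0.95)]
0.96 637 z pct [ 2.6  3.9  4.6  5.6 25.4 50.5] center px [316.20253165 152.73417722]
lid [([541.6, -194.7, -0.8], 0.93)]
0.66 1615 z pct [ 7.3  8.9  9.7 23.5 25.2 39.5] center px [339.26771654  74.56692913]
```

View pics/w1.png

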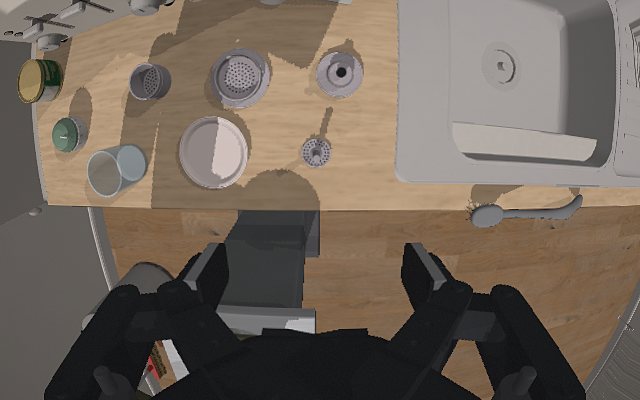

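The wrist view shows saucer (214,152), base (240,78), press (316,152), lid (340,75), glass (115,170), chamber (150,82). Wrist depth matches the known heights. Next I go above the glass.

To row units: -290 mm / 500 = -0.58, 50 mm / 500 = 0.1.

Emit:
jog_arm:
  plan:
    - {"dx": 0,"dy": -0.58,"dz": 0.1,"rx": 0,"ry": 0,"rz": 0,"claw": 1}
    - {"dx": 0,"dy": -0.58,"dz": 0.1,"rx": 0,"ry": 0,"rz": 0,"claw": 1}
    - {"dx": 0,"dy": -0.58,"dz": 0.1,"rx": 0,"ry": 0,"rz": 0,"claw": 1}
    - {"dx": 0,"dy": -0.58,"dz": 0.1,"rx": 0,"ry": 0,"rz": 0,"claw": 1}
    - {"dx": 0,"dy": -0.58,"dz": 0.1,"rx": 0,"ry": 0,"rz": 0,"claw": 1}
    - {"dx": 0,"dy": -0.58,"dz": 0.1,"rx": 0,"ry": 0,"rz": 0,"claw": 1}
    - {"dx": 0,"dy": -0.58,"dz": 0.1,"rx": 0,"ry": 0,"rz": 0,"claw": 1}

```text
time: 3.22
tool_pos: [430.3, 129.1, 201.2]
tool_rot: [180.0, 0.0, -0.0]
wrist_force: [0.4, -1.0, -0.8]
opening: 85.6
gripper_force: 0.0
```

```bash
cat >> h.py <<'E'
H=dict(glass=82,filter_base=20,chamber=40,lid=8,press=4,saucer=10)
def fit(n,W,ray,o,ztop=None,band=1.5):
    """circle through depth points of the rim near the top height"""
    m,sc=mask(n)
    if m is None: return print(n,"not found")
    P=W[m]; P=P[~np.isnan(P[:,0])]; z=H[n] if ztop is None else ztop
    Q=P[np.abs(P[:,2]-z)<band]
    print(n,round(float(sc),2),"zmax",np.round(np.percentile(P[:,2],[50,98]),1) if len(P) else None,"rim",circ(Q) if len(Q)>10 else len(Q),"zrim",np.round(np.median(Q[:,2]),1) if len(Q) else None)
E
python3 - <<'E'
from h import *
p,W,ray,o,s=shot(fn="w2"); print(s["tool_pos"],s["tool_rot"])
for n in ["glass","chamber","filter_base","saucer","egg_timer"]:
    if n in H: fit(n,W,ray,o)
    print([(np.round(r["xyz"],1).tolist(),round(float(r["score"]),2)) for r in robot.tip_of(n,"wrist")[:2]])
m,_=mask("glass"); e=edge(m); print("glass rim plane",circ(atz(ray,o,82)[e[:,1],e[:,0]]))
E
```

```text
[430.26771924 129.11242692 201.21708748] [ 1.79967884e+02  6.83098158e-03 -2.90229977e-02]
glass 0.66 zmax [31.4 84.1] rim (array([427.5, 129.8,  31.1]), 346) zrim 82.7
[([426.3, 130.8, 1.2], 0.89)]
chamber 0.84 zmax [ 4.2 42. ] rim (array([546.9,  76.6,  24.3]), 202) zrim 40.6
[([549.5, 80.8, 0.6], 0.57)]
filter_base 0.67 zmax [ 8.4 21.7] rim (array([542.3, -54. ,  30.8]), 188) zrim 20.4
[([541.0, -50.5, -2.0], 0.92)]
saucer 0.74 zmax [ 4.6 11.3] rim (array([438.5, -12.4,  49. ]), 870) zrim 9.9
[([433.6, -13.3, -5.3], 0.96)]
[([483.2, 248.9, -1.4], 0.84)]
glass rim plane (array([429.1, 129.5,  34.2]), 98)
```

View pics/w2.png

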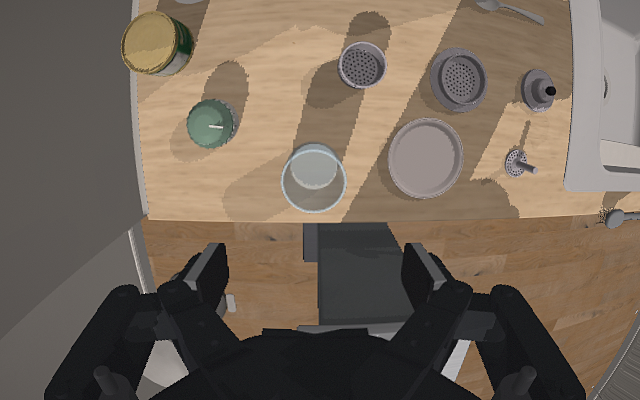

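The glass rim is centred at pixel (314,178), world (428,130), z 82. The saucer is at (439,-12). Going down to grasp the glass.

To row units: 160 mm / 500 = 0.32, 150 mm / 500 = 0.3.

Emit:
jog_arm:
  plan:
    - {"dx": -0.004,"dy": -0.002,"dz": 0.12,"rx": 0,"ry": 0,"rz": 0,"claw": 1}
    - {"dx": -0.004,"dy": -0.002,"dz": 0.22,"rx": 0,"ry": 0,"rz": 0,"claw": 1}
    - {"dx": -0.004,"dy": -0.002,"dz": 0.3,"rx": 0,"ry": 0,"rz": 0,"claw": 1}
    - {"dx": -0.004,"dy": -0.002,"dz": 0.32,"rx": 0,"ry": 0,"rz": 0,"claw": 1}
    - {"dx": -0.004,"dy": -0.002,"dz": 0.32,"rx": 0,"ry": 0,"rz": 0,"claw": 0.6}
    - {"dx": -0.004,"dy": -0.002,"dz": 0.32,"rx": 0,"ry": 0,"rz": 0,"claw": 0.6}
    - {"dx": -0.004,"dy": -0.002,"dz": 0.32,"rx": 0,"ry": 0,"rz": 0,"claw": 0.6}
    - {"dx": -0.004,"dy": -0.002,"dz": 0.32,"rx": 0,"ry": 0,"rz": 0,"claw": 0.6}
  force: 30

```text
time: 4.78
tool_pos: [431.0, 131.2, 44.6]
tool_rot: [-179.9, -0.4, 0.0]
wrist_force: [0.2, 0.2, 6.7]
opening: 51.0
gripper_force: 3.2
```

```bash
python3 - <<'E'
from h import *
p,W,ray,o,s=shot(fn="w3"); print(s["tool_pos"],s["tool_rot"],s["opening"],s["gripper_force"],s["wrist_force"])
q,d=robot.grab_frame("scene"); cv2.imwrite("pics/s3.png",cv2.resize(q[100:260,180:420,::-1],None,fx=3,fy=3))
print([(np.round(r["xyz"],1).tolist(),round(float(r["score"]),2)) for r in robot.tip_of("glass","scene")[:2]])
E
```

```text
[431.00673121 131.22830531  44.63363467] [-1.79948821e+02 -3.63980044e-01  6.69517021e-03] 51.04740585896754 3.2344147347612306 [0.18897691 0.19173539 6.73696   ]
[([422.8, 132.2, -2.3], 0.96)]
```

View pics/w3.png

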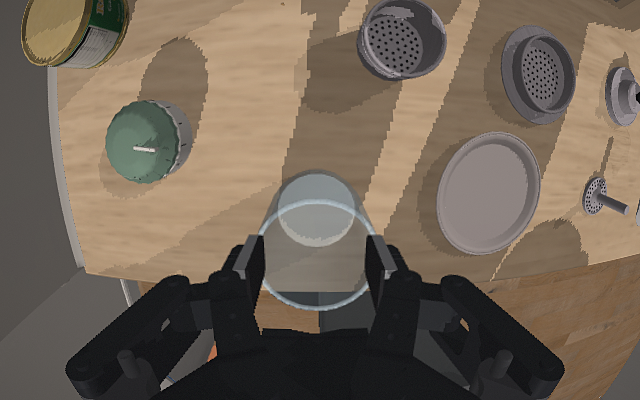

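View pics/s3.png

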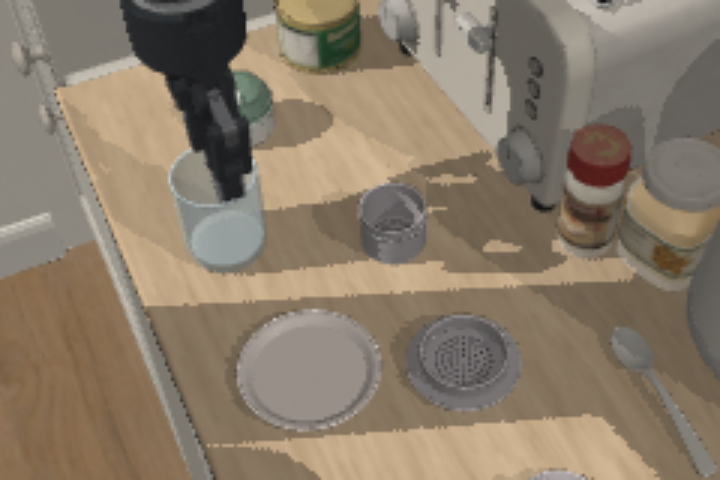

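The pads straddle the glass (rim centre at pixel (316,255), pads at (250,265) and (378,265)), and the glass is still upright. The opening reading of 51 mm doesn't fit the 66 mm glass. I'll measure the actual pad gap from depth.

```bash
python3 - <<'E'
from h import *
p,W,ray,o,s=shot(); print(s["tool_pos"],s["tool_rot"],s["opening"],s["gripper_force"],s["wrist_force"],s["joint_velocities"].round(2))
R=Ro.from_euler("xyz",s["tool_rot"],degrees=True).as_matrix(); T=(W-s["tool_pos"])@R
for c in [235,245,255,260,264,268,366,370,376,382,390]:
    print(c,[T[r,c].round(0).astype(int).tolist() for r in (240,255,270,285) if not np.isnan(T[r,c,0])])
fit("glass",W,ray,o)
E
```

```text
[430.98354317 131.22897892  44.5973661 ] [-1.79949259e+02 -3.60598454e-01  5.60556020e-03] 51.416979191209315 3.2272341364296153 [ 0.28685379 -0.19909348  6.52075854] [ 0.06  0.03 -0.01 -0.09 -0.06  0.01]
235 [[-32, -64, 44], [7, -35, -55], [12, -30, -76], [13, -27, -88]]
245 [[-33, -55, 45], [12, -29, -63], [11, -26, -75], [6, -27, -77]]
255 [[12, -27, -48], [10, -25, -61], [3, -25, -62], [-2, -25, -66]]
260 [[10, -25, -45], [4, -25, -49], [-3, -25, -51], [-8, -25, -56]]
264 [[-2, -28, -18], [-10, -28, -23], [-8, -25, -43], [-19, -26, -39]]
268 [[-8, -28, -7], [-13, -27, -17], [-20, -24, -39]]
366 [[7, 26, -38], [0, 26, -41], [-8, 26, -43], [-20, 28, -39]]
370 [[11, 26, -48], [6, 26, -52], [-1, 26, -54], [-8, 26, -57]]
376 [[12, 29, -49], [11, 27, -62], [7, 26, -67], [2, 26, -71]]
382 [[11, 32, -48], [12, 29, -63], [11, 27, -75]]
390 [[-32, 61, 44], [11, 33, -62], [12, 30, -76], [12, 27, -87]]
glass 0.7 zmax [48.9 83.8] rim (array([428. , 129.8,  31.2]), 772) zrim 82.7
```

The pads are 51 mm apart and their visible ends stop at about 88 mm world height. So the fingers closed at the glass rim, not around it: the tips lie well behind the TCP. I'll raise, reopen and measure the fingertips.

To row units: -80 mm / 500 = -0.16, -40 mm / 500 = -0.08.

Emit:
jog_arm:
  plan:
    - {"dx": 0,"dy": 0,"dz": -0.03,"rx": 0,"ry": 0,"rz": 0,"claw": 0.6}
    - {"dx": 0,"dy": 0,"dz": -0.08,"rx": 0,"ry": 0,"rz": 0,"claw": 0.6}
    - {"dx": 0,"dy": 0,"dz": -0.16,"rx": 0,"ry": 0,"rz": 0,"claw": 0.77}
    - {"dx": 0,"dy": 0,"dz": -0.16,"rx": 0,"ry": 0,"rz": 0,"claw": 0.77}
    - {"dx": 0,"dy": 0,"dz": -0.16,"rx": 0,"ry": 0,"rz": 0,"claw": 0.77}

```text
time: 5.65
tool_pos: [428.0, 130.8, 121.6]
tool_rot: [-180.0, -0.0, 0.0]
wrist_force: [-0.5, -1.4, 0.8]
opening: 65.6
gripper_force: 0.0
```

```bash
python3 - <<'E'
from h import *
p,W,ray,o,s=shot(fn="w4"); print(s["tool_pos"],s["tool_rot"],s["opening"],s["wrist_force"])
R=Ro.from_euler("xyz",s["tool_rot"],degrees=True).as_matrix(); T=(W-s["tool_pos"])@R
np.save("T4.npy",T)
for sg in (-1,1):
    F=T[(np.abs(T[...,0])<16)&(T[...,1]*sg>15)&(T[...,1]*sg<60)&(T[...,2]<0)&(T[...,2]>-100)]
    print(sg,len(F),"z",np.percentile(F[:,2],[50,90,98,100]).round(1))
    t=F[F[:,2]>np.percentile(F[:,2],95)]; print(t[:8].round(0).tolist(), "inner",np.abs(F[:,1]).min().round(1))
fit("glass",W,ray,o)
E
```

```text
[428.00810909 130.82489794 121.61772842] [-1.79990017e+02 -3.50694251e-02  2.62806729e-03] 65.5878470158369 [-0.52432275 -1.38349261  0.77109358]
-1 5146 z [-90.  -55.8 -45.8 -40.2]
[[12.0, -39.0, -45.0], [12.0, -38.0, -45.0], [12.0, -38.0, -45.0], [12.0, -37.0, -46.0], [11.0, -37.0, -45.0], [12.0, -36.0, -46.0], [11.0, -39.0, -46.0], [11.0, -39.0, -45.0]] inner 28.9
1 5063 z [-89.5 -55.6 -45.8 -39.8]
[[12.0, 37.0, -46.0], [12.0, 38.0, -46.0], [11.0, 38.0, -45.0], [12.0, 39.0, -45.0], [12.0, 39.0, -46.0], [11.0, 40.0, -45.0], [10.0, 33.0, -44.0], [11.0, 33.0, -46.0]] inner 29.6
glass 0.96 zmax [41.5 84. ] rim (array([427.6, 129.9,  31. ]), 539) zrim 82.7
```

View pics/w4.png

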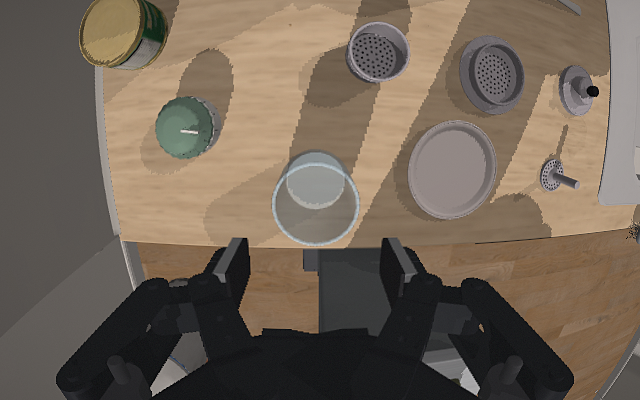

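The fingertips end 45 mm behind the reported TCP at 66 mm opening (about 38 at 51 mm, as the rim contact also showed). The real tip is therefore about 35 mm short of the stated one plus the swing, and I'll correct for that. The glass is unmoved at (428,130). Regrasping it lower.

To row units: 122 mm / 500 = 0.244, 90 mm / 500 = 0.18.

Emit:
jog_arm:
  plan:
    - {"dx": 0,"dy": 0.002,"dz": 0,"rx": 0,"ry": 0,"rz": 0,"claw": 1}
    - {"dx": 0,"dy": 0.002,"dz": 0,"rx": 0,"ry": 0,"rz": 0,"claw": 1}
    - {"dx": 0,"dy": 0.002,"dz": 0.08,"rx": 0,"ry": 0,"rz": 0,"claw": 1}
    - {"dx": 0,"dy": 0.002,"dz": 0.18,"rx": 0,"ry": 0,"rz": 0,"claw": 1}
    - {"dx": 0,"dy": 0.002,"dz": 0.244,"rx": 0,"ry": 0,"rz": 0,"claw": 1}
    - {"dx": 0,"dy": 0.002,"dz": 0.244,"rx": 0,"ry": 0,"rz": 0,"claw": 0.6}
    - {"dx": 0,"dy": 0.002,"dz": 0.244,"rx": 0,"ry": 0,"rz": 0,"claw": 0.6}
    - {"dx": 0,"dy": 0.002,"dz": 0.244,"rx": 0,"ry": 0,"rz": 0,"claw": 0.6}
  force: 30

```text
time: 6.75
tool_pos: [429.3, 130.0, 0.7]
tool_rot: [-180.0, -0.2, 0.0]
wrist_force: [-0.3, 0.6, -2.7]
opening: 65.5
gripper_force: 34.0
```

To row units: 142 mm / 500 = 0.284, 115 mm / 500 = 0.23.

Emit:
jog_arm:
  plan:
    - {"dx": 0,"dy": 0,"dz": -0.06,"rx": 0,"ry": 0,"rz": 0,"claw": 0.6}
    - {"dx": 0.022,"dy": 0.08,"dz": -0.07,"rx": 0,"ry": 0,"rz": 0,"claw": 0.6}
    - {"dx": 0.022,"dy": 0.16,"dz": -0.07,"rx": 0,"ry": 0,"rz": 0,"claw": 0.6}
    - {"dx": 0.022,"dy": 0.23,"dz": -0.07,"rx": 0,"ry": 0,"rz": 0,"claw": 0.6}
    - {"dx": 0.022,"dy": 0.284,"dz": -0.07,"rx": 0,"ry": 0,"rz": 0,"claw": 0.6}
    - {"dx": 0.022,"dy": 0.284,"dz": -0.06,"rx": 0,"ry": 0,"rz": 0,"claw": 0.6}
    - {"dx": 0.022,"dy": 0.284,"dz": -0.04,"rx": 0,"ry": 0,"rz": 0,"claw": 0.6}
    - {"dx": 0.022,"dy": 0.284,"dz": -0.028,"rx": 0,"ry": 0,"rz": 0,"claw": 0.6}

```text
time: 7.75
tool_pos: [438.5, -11.4, 12.3]
tool_rot: [-180.0, 0.1, 0.1]
wrist_force: [-0.7, -0.5, -2.7]
opening: 65.5
gripper_force: 35.3
```

```bash
python3 - <<'E'
from h import *
p,W,ray,o,s=shot(fn="w5"); print(s["tool_pos"],s["tool_rot"],s["opening"],s["gripper_force"],s["wrist_force"])
fit("glass",W,ray,o,ztop=92); fit("saucer",W,ray,o)
fit("filter_base",W,ray,o);fit("chamber",W,ray,o)
E
```

```text
[438.47822181 -11.35944501  12.29858089] [-1.79979585e+02  6.67103056e-02  6.96879710e-02] 65.54044676702529 35.28898565098643 [-0.73276693 -0.54883943 -2.68762737]
glass 0.87 zmax [66.5 98.7] rim (array([441.4, -12. ,  30.7]), 693) zrim 91.9
saucer 0.85 zmax [ 6.5 11.5] rim (array([439.5, -12.9,  48.5]), 2333) zrim 10.0
filter_base 0.59 zmax [ 8.4 21.7] rim (array([541.8, -54.5,  30.4]), 1104) zrim 20.5
chamber 0.93 zmax [21.3 41.9] rim (array([546.9,  75.4,  24.6]), 863) zrim 40.5
```

To row units: 10 mm / 500 = 0.02, 9 mm / 500 = 0.018.

Emit:
jog_arm:
  plan:
    - {"dx": 0,"dy": 0,"dz": 0.008,"rx": 0,"ry": 0,"rz": 0,"claw": 0.6}
    - {"dx": 0,"dy": 0,"dz": 0.014,"rx": 0,"ry": 0,"rz": 0,"claw": 0.6}
    - {"dx": 0,"dy": 0,"dz": 0.018,"rx": 0,"ry": 0,"rz": 0,"claw": 0.6}
    - {"dx": 0,"dy": 0,"dz": 0.02,"rx": 0,"ry": 0,"rz": 0,"claw": 0.6}
    - {"dx": 0,"dy": 0,"dz": 0.02,"rx": 0,"ry": 0,"rz": 0,"claw": 0.6}
    - {"dx": 0,"dy": 0,"dz": 0.02,"rx": 0,"ry": 0,"rz": 0,"claw": 0.6}

```text
time: 8.75
tool_pos: [439.2, -12.2, 3.3]
tool_rot: [180.0, -0.0, -0.0]
wrist_force: [0.6, 0.3, -3.2]
opening: 65.7
gripper_force: 35.3
```

To row units: 2 mm / 500 = 0.004, 1 mm / 500 = 0.002.

Emit:
jog_arm:
  plan:
    - {"dx": 0,"dy": 0,"dz": 0.002,"rx": 0,"ry": 0,"rz": 0,"claw": 0.6}
    - {"dx": 0,"dy": 0,"dz": 0.004,"rx": 0,"ry": 0,"rz": 0,"claw": 0.6}
    - {"dx": 0,"dy": 0,"dz": 0.004,"rx": 0,"ry": 0,"rz": 0,"claw": 0.6}

```text
time: 9.12
tool_pos: [439.4, -12.2, 1.6]
tool_rot: [-180.0, -0.0, -0.0]
wrist_force: [-0.9, 1.2, 0.4]
opening: 65.8
gripper_force: 35.6
```

Contact with the saucer. Release and rise.

Emit:
jog_arm:
  plan:
    - {"dx": 0,"dy": 0,"dz": 0,"rx": 0,"ry": 0,"rz": 0,"claw": 1}
    - {"dx": 0,"dy": 0,"dz": 0,"rx": 0,"ry": 0,"rz": 0,"claw": 1}
    - {"dx": 0,"dy": 0,"dz": 0,"rx": 0,"ry": 0,"rz": 0,"claw": 1}
    - {"dx": 0,"dy": 0,"dz": -0.1,"rx": 0,"ry": 0,"rz": 0,"claw": 1}
    - {"dx": 0,"dy": 0,"dz": -0.2,"rx": 0,"ry": 0,"rz": 0,"claw": 1}
    - {"dx": 0.206,"dy": 0.084,"dz": -0.22,"rx": 0,"ry": 0,"rz": 0,"claw": 1}
    - {"dx": 0.206,"dy": 0.084,"dz": -0.22,"rx": 0,"ry": 0,"rz": 0,"claw": 1}
    - {"dx": 0.206,"dy": 0.084,"dz": -0.22,"rx": 0,"ry": 0,"rz": 0,"claw": 1}

```text
time: 10.12
tool_pos: [544.5, -55.4, 111.7]
tool_rot: [180.0, -0.1, -0.1]
wrist_force: [-0.8, 1.1, -0.5]
opening: 85.3
gripper_force: 0.0
```

```bash
python3 - <<'E'
from h import *
p,W,ray,o,s=shot(fn="w6"); print(s["tool_pos"],s["tool_rot"],s["opening"])
fit("glass",W,ray,o,ztop=86); fit("saucer",W,ray,o)
fit("filter_base",W,ray,o);fit("filter_base",W,ray,o,ztop=8,band=1);fit("chamber",W,ray,o)
E
```

```text
[544.48445364 -55.39612211 111.73875637] [ 1.79979252e+02 -6.95334849e-02 -6.76614183e-02] 85.26746779210018
glass 0.74 zmax [54.9 87.6] rim (array([442.3, -13. ,  30.9]), 251) zrim 86.6
saucer 0.71 zmax [ 6.6 11.5] rim (array([439.3, -13.2,  48.5]), 654) zrim 9.9
filter_base 0.61 zmax [ 8.3 21.7] rim (array([543. , -54.9,  30.6]), 397) zrim 20.6
filter_base 0.61 zmax [ 8.3 21.7] rim (array([543.8, -54.9,  31.4]), 3347) zrim 8.1
chamber 0.66 zmax [20.4 41.9] rim (array([547.9,  75.5,  24.6]), 240) zrim 40.5
```

View pics/w6.png

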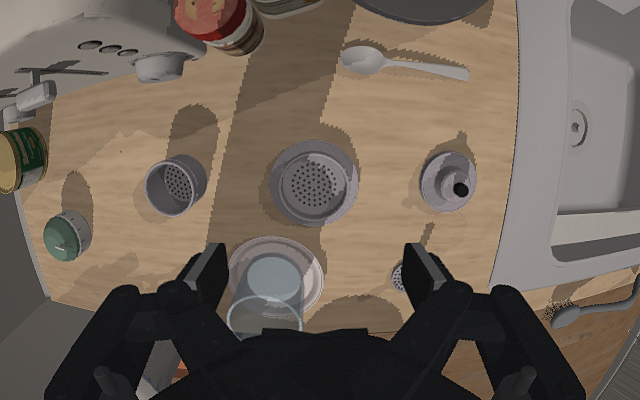

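The glass stands centred in the saucer (rim at pixel (265,315)). The base is at (315,185), world (543,-55). Grasping the base.

To row units: 142 mm / 500 = 0.284, -1.5 mm / 500 = -0.003.

Emit:
jog_arm:
  plan:
    - {"dx": -0.003,"dy": -0.002,"dz": 0.1,"rx": 0,"ry": 0,"rz": 0,"claw": 1}
    - {"dx": -0.003,"dy": -0.002,"dz": 0.2,"rx": 0,"ry": 0,"rz": 0,"claw": 1}
    - {"dx": -0.003,"dy": -0.002,"dz": 0.26,"rx": 0,"ry": 0,"rz": 0,"claw": 1}
    - {"dx": -0.003,"dy": -0.002,"dz": 0.284,"rx": 0,"ry": 0,"rz": 0,"claw": 1}
    - {"dx": -0.003,"dy": -0.002,"dz": 0.284,"rx": 0,"ry": 0,"rz": 0,"claw": 0.6}
    - {"dx": -0.003,"dy": -0.002,"dz": 0.284,"rx": 0,"ry": 0,"rz": 0,"claw": 0.6}
    - {"dx": -0.003,"dy": -0.002,"dz": 0.284,"rx": 0,"ry": 0,"rz": 0,"claw": 0.6}
  force: 30

```text
time: 11.3
tool_pos: [541.8, -53.4, -29.2]
tool_rot: [180.0, -0.2, 0.0]
wrist_force: [-0.4, -0.9, -0.7]
opening: 63.0
gripper_force: 32.9
```

To row units: -165 mm / 500 = -0.33, -120 mm / 500 = -0.24.

Emit:
jog_arm:
  plan:
    - {"dx": 0,"dy": 0,"dz": -0.04,"rx": 0,"ry": 0,"rz": 0,"claw": 0.6}
    - {"dx": 0,"dy": 0,"dz": -0.14,"rx": 0,"ry": 0,"rz": 0,"claw": 0.6}
    - {"dx": 0,"dy": 0,"dz": -0.24,"rx": 0,"ry": 0,"rz": 0,"claw": 0.6}
    - {"dx": -0.1,"dy": -0.03,"dz": -0.24,"rx": 0,"ry": 0,"rz": 0,"claw": 0.6}
    - {"dx": -0.2,"dy": -0.06,"dz": -0.24,"rx": 0,"ry": 0,"rz": 0,"claw": 0.6}
    - {"dx": -0.28,"dy": -0.08,"dz": -0.24,"rx": 0,"ry": 0,"rz": 0,"claw": 0.6}
    - {"dx": -0.33,"dy": -0.082,"dz": -0.24,"rx": 0,"ry": 0,"rz": 0,"claw": 0.6}
    - {"dx": -0.33,"dy": -0.082,"dz": -0.24,"rx": 0,"ry": 0,"rz": 0,"claw": 0.6}

```text
time: 12.3
tool_pos: [375.0, -12.1, 89.6]
tool_rot: [180.0, -0.1, -0.0]
wrist_force: [0.3, 0.7, -1.3]
opening: 62.6
gripper_force: 33.5
```

```bash
python3 - <<'E'
from h import *
p,W,ray,o,s=shot(fn="w7"); print(s["tool_pos"],s["tool_rot"],s["opening"],s["gripper_force"],s["wrist_force"])
fit("glass",W,ray,o,ztop=86);
m,_=mask("glass"); e=edge(m); print("outline",circ(atz(ray,o,86)[e[:,1],e[:,0]]))
for z in (139,140,141,128): fit("filter_base",W,ray,o,ztop=z,band=1)
m,_=mask("filter_base"); z=W[m][:,2]; print(np.histogram(z,bins=np.arange(110,150,2)))
P=W[m];P=P[abs(P[:,2]-128)<2]; A=np.c_[P[:,:2],np.ones(len(P))]; print("slope",np.linalg.lstsq(A,P[:,2],rcond=None)[0])
E
```

```text
[375.03458222 -12.06600789  89.58672587] [ 1.79979781e+02 -1.29847642e-01 -4.50917950e-03] 62.58235685695783 33.47928456030786 [ 0.25301889  0.72885146 -1.33536271]
glass 0.59 zmax [31.4 88.1] rim (array([440.7, -12.6,  30.6]), 827) zrim 86.7
outline (array([440.6, -12.6,  32.5]), 274)
filter_base 0.96 zmax [127.4 140.7] rim (array([377.2, -12.5,  30.5]), 1042) zrim 139.3
filter_base 0.96 zmax [127.4 140.7] rim (array([376.9, -12.6,  30.8]), 1410) zrim 140.0
filter_base 0.96 zmax [127.4 140.7] rim (array([376.6, -12.6,  30.9]), 810) zrim 140.5
filter_base 0.96 zmax [127.4 140.7] rim (array([385.4, -12.3,  29.2]), 4411) zrim 127.5
(array([    0,     0,     0,     0,     0,     0,     0,   324, 11957,
        1315,   431,   425,   468,   498,  1320,  1098,     5,     0,
           0]), array([110, 112, 114, 116, 118, 120, 122, 124, 126, 128, 130, 132, 134,
       136, 138, 140, 142, 144, 146, 148]))
slope [-1.29167306e-03  8.64449506e-04  1.27747338e+02]
```

View pics/w7.png

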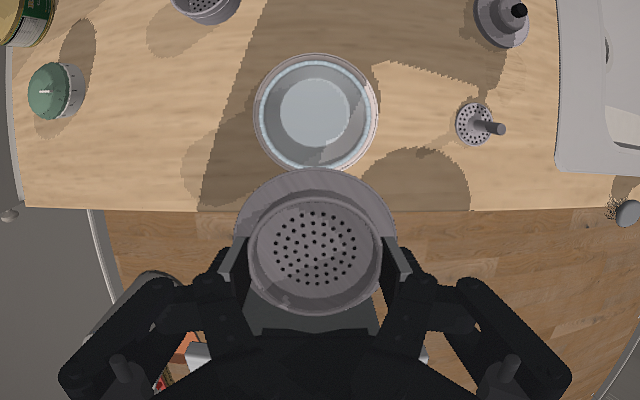

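The base is held level at (377,-12.6), and the glass is at (440.7,-12.6). Shift 64 mm forward and lower in steps.

To row units: 64 mm / 500 = 0.128, 40 mm / 500 = 0.08.

Emit:
jog_arm:
  plan:
    - {"dx": 0.08,"dy": 0,"dz": 0,"rx": 0,"ry": 0,"rz": 0,"claw": 0.6}
    - {"dx": 0.128,"dy": 0,"dz": 0,"rx": 0,"ry": 0,"rz": 0,"claw": 0.6}
    - {"dx": 0.128,"dy": 0,"dz": 0.02,"rx": 0,"ry": 0,"rz": 0,"claw": 0.6}
    - {"dx": 0.128,"dy": 0,"dz": 0.04,"rx": 0,"ry": 0,"rz": 0,"claw": 0.6}
    - {"dx": 0.128,"dy": 0,"dz": 0.056,"rx": 0,"ry": 0,"rz": 0,"claw": 0.6}
    - {"dx": 0.128,"dy": 0,"dz": 0.066,"rx": 0,"ry": 0,"rz": 0,"claw": 0.6}
    - {"dx": 0.128,"dy": 0,"dz": 0.072,"rx": 0,"ry": 0,"rz": 0,"claw": 0.6}
    - {"dx": 0.128,"dy": 0,"dz": 0.072,"rx": 0,"ry": 0,"rz": 0,"claw": 0.6}

```text
time: 13.7
tool_pos: [439.5, -12.2, 53.2]
tool_rot: [-180.0, 0.0, -0.0]
wrist_force: [-0.1, -0.7, -0.6]
opening: 62.7
gripper_force: 33.5
```

To row units: 2 mm / 500 = 0.004, 1 mm / 500 = 0.002.

Emit:
jog_arm:
  plan:
    - {"dx": 0,"dy": 0,"dz": 0.002,"rx": 0,"ry": 0,"rz": 0,"claw": 0.6}
    - {"dx": 0,"dy": 0,"dz": 0.004,"rx": 0,"ry": 0,"rz": 0,"claw": 0.6}
    - {"dx": 0,"dy": 0,"dz": 0.004,"rx": 0,"ry": 0,"rz": 0,"claw": 0.6}

```text
time: 14.08
tool_pos: [439.9, -12.3, 51.6]
tool_rot: [180.0, -0.0, 0.0]
wrist_force: [0.0, -1.2, 0.8]
opening: 62.6
gripper_force: 33.6
```

To row units: 1 mm / 500 = 0.002.

Emit:
jog_arm:
  plan:
    - {"dx": 0,"dy": 0,"dz": 0.002,"rx": 0,"ry": 0,"rz": 0,"claw": 0.6}
    - {"dx": 0,"dy": 0,"dz": 0.002,"rx": 0,"ry": 0,"rz": 0,"claw": 0.6}
    - {"dx": 0,"dy": 0,"dz": 0.002,"rx": 0,"ry": 0,"rz": 0,"claw": 0.6}

```text
time: 14.45
tool_pos: [440.3, -12.3, 51.6]
tool_rot: [180.0, -0.1, 0.0]
wrist_force: [-2.6, 0.1, 7.1]
opening: 62.9
gripper_force: 34.2
```

```bash
python3 - <<'E'
from h import *
p,W,ray,o,s=shot(fn="w8"); print(s["tool_pos"],s["tool_rot"],s["wrist_force"])
m,_=mask("filter_base"); z=W[m][:,2]; h=np.histogram(z[z>60],bins=np.arange(80,110,1)); print(h[0]); print(np.median(z))
E
```

```text
[440.29160058 -12.28652749  51.60979899] [ 1.79992716e+02 -5.68586164e-02  2.48884256e-03] [-2.60169671  0.12297015  7.07415616]
[   0    0    0    0    0    0    1  319 4784 7076 1218  234  197  230
  190  227  235  221  239  254  407  879 1033  184    1    0    0    0
    0]
nan
```

Seated: contact force 7 N, floor at z 89 as expected. Release and go to the chamber.

To row units: 107 mm / 500 = 0.214, -88 mm / 500 = -0.176.

Emit:
jog_arm:
  plan:
    - {"dx": 0,"dy": 0,"dz": -0.002,"rx": 0,"ry": 0,"rz": 0,"claw": 1}
    - {"dx": 0,"dy": 0,"dz": -0.002,"rx": 0,"ry": 0,"rz": 0,"claw": 1}
    - {"dx": 0,"dy": 0,"dz": -0.002,"rx": 0,"ry": 0,"rz": 0,"claw": 1}
    - {"dx": 0,"dy": 0,"dz": -0.08,"rx": 0,"ry": 0,"rz": 0,"claw": 1}
    - {"dx": 0.1,"dy": -0.08,"dz": -0.1,"rx": 0,"ry": 0,"rz": 0,"claw": 1}
    - {"dx": 0.214,"dy": -0.176,"dz": -0.1,"rx": 0,"ry": 0,"rz": 0,"claw": 0.85}
    - {"dx": 0.214,"dy": -0.176,"dz": -0.1,"rx": 0,"ry": 0,"rz": 0,"claw": 0.85}
    - {"dx": 0.214,"dy": -0.176,"dz": -0.1,"rx": 0,"ry": 0,"rz": 0,"claw": 0.85}

```text
time: 15.55
tool_pos: [546.3, 76.1, 99.5]
tool_rot: [180.0, 0.1, 0.1]
wrist_force: [-0.6, -1.5, -0.8]
opening: 72.2
gripper_force: 0.0
```

```bash
python3 - <<'E'
from h import *
p,W,ray,o,s=shot(fn="w9"); print(s["tool_pos"],s["tool_rot"],s["opening"])
fit("chamber",W,ray,o); fit("chamber",W,ray,o,ztop=41,band=1)
fit("filter_base",W,ray,o,ztop=101)
m,_=mask("chamber"); e=edge(m); print("outline",circ(atz(ray,o,40)[e[:,1],e[:,0]]))
E
```

```text
[546.34149925  76.10254874  99.51267676] [1.79979141e+02 9.81844363e-02 7.09548449e-02] 72.21334666972923
chamber 0.91 zmax [ 8.4 41.8] rim (array([547.9,  76.4,  24.4]), 445) zrim 40.6
chamber 0.91 zmax [ 8.4 41.8] rim (array([547.6,  76.3,  24.8]), 396) zrim 41.0
filter_base 0.69 zmax [ 89.6 102.6] rim (array([437.6, -17. ,  24.9]), 93) zrim 101.2
outline (array([549.5,  76.3,  27.3]), 121)
```

To row units: 116 mm / 500 = 0.232, 90 mm / 500 = 0.18.

Emit:
jog_arm:
  plan:
    - {"dx": 0.002,"dy": 0,"dz": 0.1,"rx": 0,"ry": 0,"rz": 0,"claw": 0.85}
    - {"dx": 0.002,"dy": 0,"dz": 0.18,"rx": 0,"ry": 0,"rz": 0,"claw": 0.85}
    - {"dx": 0.002,"dy": 0,"dz": 0.232,"rx": 0,"ry": 0,"rz": 0,"claw": 0.85}
    - {"dx": 0.002,"dy": 0,"dz": 0.232,"rx": 0,"ry": 0,"rz": 0,"claw": 0.85}
    - {"dx": 0.002,"dy": 0,"dz": 0.232,"rx": 0,"ry": 0,"rz": 0,"claw": 0.4}
    - {"dx": 0.002,"dy": 0,"dz": 0.232,"rx": 0,"ry": 0,"rz": 0,"claw": 0.4}
    - {"dx": 0.002,"dy": 0,"dz": 0.232,"rx": 0,"ry": 0,"rz": 0,"claw": 0.4}
    - {"dx": 0.002,"dy": 0,"dz": 0.232,"rx": 0,"ry": 0,"rz": 0,"claw": 0.4}
  force: 30

```text
time: 16.8
tool_pos: [549.2, 75.8, -13.7]
tool_rot: [180.0, -0.2, 0.0]
wrist_force: [-0.6, -1.3, 6.6]
opening: 49.6
gripper_force: 33.4
```

To row units: -172 mm / 500 = -0.344, -130 mm / 500 = -0.26.

Emit:
jog_arm:
  plan:
    - {"dx": 0,"dy": 0,"dz": -0.04,"rx": 0,"ry": 0,"rz": 0,"claw": 0.4}
    - {"dx": 0,"dy": 0,"dz": -0.15,"rx": 0,"ry": 0,"rz": 0,"claw": 0.4}
    - {"dx": 0,"dy": 0,"dz": -0.26,"rx": 0,"ry": 0,"rz": 0,"claw": 0.4}
    - {"dx": -0.1,"dy": 0.06,"dz": -0.26,"rx": 0,"ry": 0,"rz": 0,"claw": 0.4}
    - {"dx": -0.2,"dy": 0.12,"dz": -0.26,"rx": 0,"ry": 0,"rz": 0,"claw": 0.4}
    - {"dx": -0.29,"dy": 0.176,"dz": -0.26,"rx": 0,"ry": 0,"rz": 0,"claw": 0.4}
    - {"dx": -0.344,"dy": 0.176,"dz": -0.26,"rx": 0,"ry": 0,"rz": 0,"claw": 0.4}
    - {"dx": -0.344,"dy": 0.176,"dz": -0.26,"rx": 0,"ry": 0,"rz": 0,"claw": 0.4}

```text
time: 17.8
tool_pos: [374.7, -12.3, 114.7]
tool_rot: [180.0, -0.1, -0.1]
wrist_force: [0.9, -0.4, 0.2]
opening: 50.4
gripper_force: 32.6
```

```bash
python3 - <<'E'
from h import *
p,W,ray,o,s=shot(fn="w10"); print(s["tool_pos"],s["tool_rot"],s["opening"],s["gripper_force"],s["wrist_force"])
for z in (101,): fit("filter_base",W,ray,o,ztop=z)
m,_=mask("chamber"); P=W[m]; zz=P[:,2]; zt=np.nanpercentile(zz,96); print("ztop",zt); fit("chamber",W,ray,o,ztop=zt); print(np.histogram(zz,bins=np.arange(110,180,3)))
zf=np.nanmedian(zz[zz<zt-30]); F=P[abs(zz-zf)<2]; A=np.c_[F[:,:2],np.ones(len(F))]; print("floor",zf,np.linalg.lstsq(A,F[:,2],rcond=None)[0][:2])
m,_=mask("filter_base"); P=W[m]; zz=P[:,2]; F=P[abs(zz-89)<2]; A=np.c_[F[:,:2],np.ones(len(F))]; print("base floor",np.median(F[:,2]),np.linalg.lstsq(A,F[:,2],rcond=None)[0][:2])
E
```

```text
[374.69171809 -12.34872358 114.74648438] [ 1.79986044e+02 -1.16742744e-01 -6.14433085e-02] 50.35727080159334 32.64040232403204 [ 0.92061082 -0.40616172  0.20964269]
filter_base 0.93 zmax [ 89.3 102.8] rim (array([441.5, -12.8,  30.4]), 957) zrim 101.6
ztop 169.93324791082776
chamber 0.71 zmax [148.9 170.2] rim (array([373.7, -12.9,  24.7]), 1054) zrim 169.5
(array([   0,    0,    0,    0,    0,    0,  345, 2799,  355,  384,  423,
        425,  483,  464,  484,  535,  605,  596,  597, 1602,  367,    0,
          0]), array([110, 113, 116, 119, 122, 125, 128, 131, 134, 137, 140, 143, 146,
       149, 152, 155, 158, 161, 164, 167, 170, 173, 176, 179]))
floor 131.92177846469815 [0.00092538 0.00050518]
base floor 89.14242794821088 [0.00044477 0.00073668]
```

View pics/w10.png

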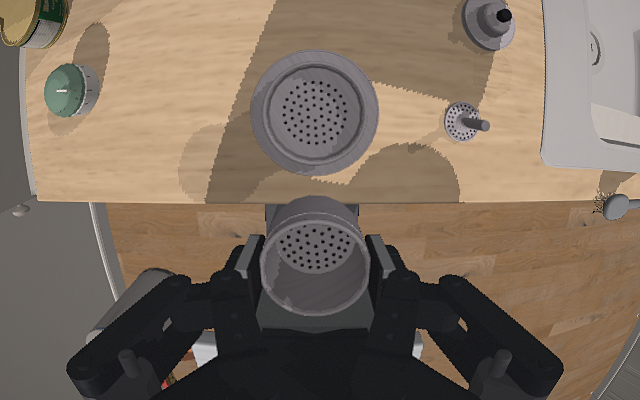

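The chamber is held level at (373.7,-12.9). The base sits level on the glass at (441.3,-12.8) (pixel (315,112)). Move and lower.

To row units: 67.5 mm / 500 = 0.135, 40 mm / 500 = 0.08.

Emit:
jog_arm:
  plan:
    - {"dx": 0.08,"dy": 0,"dz": 0,"rx": 0,"ry": 0,"rz": 0,"claw": 0.4}
    - {"dx": 0.135,"dy": 0,"dz": 0,"rx": 0,"ry": 0,"rz": 0,"claw": 0.4}
    - {"dx": 0.135,"dy": 0,"dz": 0.02,"rx": 0,"ry": 0,"rz": 0,"claw": 0.4}
    - {"dx": 0.135,"dy": 0,"dz": 0.04,"rx": 0,"ry": 0,"rz": 0,"claw": 0.4}
    - {"dx": 0.135,"dy": 0,"dz": 0.052,"rx": 0,"ry": 0,"rz": 0,"claw": 0.4}
    - {"dx": 0.135,"dy": 0,"dz": 0.06,"rx": 0,"ry": 0,"rz": 0,"claw": 0.4}
    - {"dx": 0.135,"dy": 0,"dz": 0.068,"rx": 0,"ry": 0,"rz": 0,"claw": 0.4}
    - {"dx": 0.135,"dy": 0,"dz": 0.068,"rx": 0,"ry": 0,"rz": 0,"claw": 0.4}

```text
time: 19.05
tool_pos: [442.9, -12.2, 80.1]
tool_rot: [-180.0, 0.0, -0.0]
wrist_force: [-0.1, -0.0, -0.5]
opening: 50.0
gripper_force: 32.6
```

```bash
python3 - <<'E'
from h import *
p,W,ray,o,s=shot(fn="w11"); print(s["tool_pos"],s["tool_rot"],s["wrist_force"],s["opening"])
for n,z in (("chamber",135.5),("filter_base",101)): fit(n,W,ray,o,ztop=z); 
m,_=mask("chamber"); print(np.nanpercentile(W[m][:,2],[1,5,20,98]))
E
```

```text
[442.8635535  -12.2247155   80.10466881] [-1.79999487e+02  5.81356430e-03 -4.69356260e-03] [-0.08742725 -0.00625601 -0.49642636] 49.990337841115306
chamber 0.97 zmax [114.3 135.6] rim (array([442. , -12.7,  24.7]), 999) zrim 134.9
filter_base 0.82 zmax [ 89.4 102.8] rim (array([443.4, -12.7,  29.8]), 518) zrim 101.7
[ 95.93338956  96.51680343  97.36800721 135.5675816 ]
```

Entering the collar freely. Lower the last 6 mm.

To row units: 6 mm / 500 = 0.012, 5 mm / 500 = 0.01.

Emit:
jog_arm:
  plan:
    - {"dx": 0,"dy": 0,"dz": 0.004,"rx": 0,"ry": 0,"rz": 0,"claw": 0.4}
    - {"dx": 0,"dy": 0,"dz": 0.008,"rx": 0,"ry": 0,"rz": 0,"claw": 0.4}
    - {"dx": 0,"dy": 0,"dz": 0.01,"rx": 0,"ry": 0,"rz": 0,"claw": 0.4}
    - {"dx": 0,"dy": 0,"dz": 0.012,"rx": 0,"ry": 0,"rz": 0,"claw": 0.4}
    - {"dx": 0,"dy": 0,"dz": 0.012,"rx": 0,"ry": 0,"rz": 0,"claw": 0.4}
    - {"dx": 0,"dy": 0,"dz": 0.012,"rx": 0,"ry": 0,"rz": 0,"claw": 0.4}

```text
time: 20.0
tool_pos: [443.5, -12.2, 75.3]
tool_rot: [-180.0, -0.0, -0.0]
wrist_force: [-2.4, 0.9, 4.9]
opening: 49.9
gripper_force: 33.3
```

To row units: 150 mm / 500 = 0.3, 100 mm / 500 = 0.2.

Emit:
jog_arm:
  plan:
    - {"dx": 0,"dy": 0,"dz": -0.002,"rx": 0,"ry": 0,"rz": 0,"claw": 0.85}
    - {"dx": 0,"dy": 0,"dz": -0.002,"rx": 0,"ry": 0,"rz": 0,"claw": 0.85}
    - {"dx": 0,"dy": 0,"dz": -0.002,"rx": 0,"ry": 0,"rz": 0,"claw": 0.85}
    - {"dx": 0,"dy": 0,"dz": -0.08,"rx": 0,"ry": 0,"rz": 0,"claw": 0.85}
    - {"dx": 0,"dy": 0.1,"dz": -0.1,"rx": 0,"ry": 0,"rz": 0,"claw": 0.5}
    - {"dx": -0.01,"dy": 0.2,"dz": -0.1,"rx": 0,"ry": 0,"rz": 0,"claw": 0.4}
    - {"dx": -0.01,"dy": 0.3,"dz": -0.08,"rx": 0,"ry": 0,"rz": 0,"claw": 0.4}
    - {"dx": -0.01,"dy": 0.3,"dz": -0.06,"rx": 0,"ry": 0,"rz": 0,"claw": 0.4}

```text
time: 21.0
tool_pos: [438.0, -164.9, 104.2]
tool_rot: [180.0, -0.0, -0.3]
wrist_force: [0.3, 0.5, -0.4]
opening: 33.9
gripper_force: 0.0
```

```bash
python3 - <<'E'
from h import *
p,W,ray,o,s=shot(fn="w12"); print(s["tool_pos"],s["tool_rot"],s["opening"])
m,sc=mask("press"); P=W[m]; z=P[:,2]; print(sc,m.sum(),np.nanpercentile(z,[50,90,98]))
S=P[z>47]; print("stem top",len(S),np.median(S,0),S.min(0),S.max(0))
D=P[z<6]; print("disc",circ(D), D.min(0),D.max(0)); e=edge(m); print("outline",circ(atz(ray,o,4)[e[:,1],e[:,0]]))
fit("chamber",W,ray,o,ztop=129);fit("lid",W,ray,o);
m,_=mask("chamber"); print(np.nanpercentile(W[m][:,2],[2,5,50,98]))
E
```

```text
[ 438.03590922 -164.89721584  104.21333653] [ 1.79964489e+02 -2.95264164e-02 -2.67905847e-01] 33.903440285452845
0.68 1378 [ 4.67863736 42.17050304 50.35220856]
stem top 120 [ 436.81479679 -160.26292085   49.86040951] [ 431.86058111 -164.9449346    47.00172194] [ 441.09391067 -156.2632417    51.49318002]
disc (array([ 435.8, -159.9,   16.3]), 706) [ 416.49989894 -178.75563552    0.80857657] [ 455.30460407 -140.69568974    5.98299691]
outline (array([ 435.8, -159.9,   19.4]), 99)
chamber not found
lid 0.8 zmax [ 9.7 39.3] rim (array([ 545. , -190.8,   26.5]), 1301) zrim 8.8
[-724.16971023 -562.69508413    1.30783776  769.66596617]
```

View pics/w12.png

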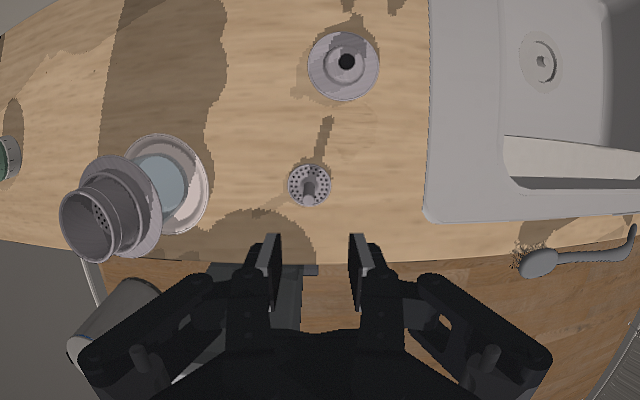

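The press is at (310,185) px, world (436.2,-160.0), stem top at z 50. The assembled stack stands upright at left. Grasping the stem top.

To row units: 97 mm / 500 = 0.194, 80 mm / 500 = 0.16.

Emit:
jog_arm:
  plan:
    - {"dx": -0.004,"dy": -0.0044,"dz": 0.08,"rx": 0,"ry": 0,"rz": 0,"claw": 0.4}
    - {"dx": -0.004,"dy": -0.0044,"dz": 0.16,"rx": 0,"ry": 0,"rz": 0,"claw": 0.4}
    - {"dx": -0.004,"dy": -0.0044,"dz": 0.194,"rx": 0,"ry": 0,"rz": 0,"claw": 0.4}
    - {"dx": -0.004,"dy": -0.0044,"dz": 0.194,"rx": 0,"ry": 0,"rz": 0,"claw": 0.4}
    - {"dx": -0.004,"dy": -0.0044,"dz": 0.194,"rx": 0,"ry": 0,"rz": 0,"claw": 0}
    - {"dx": -0.004,"dy": -0.0044,"dz": 0.194,"rx": 0,"ry": 0,"rz": 0,"claw": 0}
    - {"dx": -0.004,"dy": -0.0044,"dz": 0.194,"rx": 0,"ry": 0,"rz": 0,"claw": 0}
    - {"dx": -0.004,"dy": -0.0044,"dz": 0.194,"rx": 0,"ry": 0,"rz": 0,"claw": 0}
  force: 30

```text
time: 22.25
tool_pos: [437.6, -160.5, 9.0]
tool_rot: [179.9, -0.2, -0.0]
wrist_force: [1.1, 1.7, 6.1]
opening: 7.4
gripper_force: 29.6
```

Emit:
jog_arm:
  plan:
    - {"dx": 0,"dy": 0,"dz": -0.06,"rx": 0,"ry": 0,"rz": 0,"claw": 0}
    - {"dx": 0,"dy": 0,"dz": -0.17,"rx": 0,"ry": 0,"rz": 0,"claw": 0}
    - {"dx": 0,"dy": 0,"dz": -0.29,"rx": 0,"ry": 0,"rz": 0,"claw": 0}
    - {"dx": -0.06,"dy": -0.08,"dz": -0.29,"rx": 0,"ry": 0,"rz": 0,"claw": 0}
    - {"dx": -0.12,"dy": -0.17,"dz": -0.29,"rx": 0,"ry": 0,"rz": 0,"claw": 0}
    - {"dx": -0.124,"dy": -0.26,"dz": -0.29,"rx": 0,"ry": 0,"rz": 0,"claw": 0}
    - {"dx": -0.124,"dy": -0.296,"dz": -0.29,"rx": 0,"ry": 0,"rz": 0,"claw": 0}
    - {"dx": -0.124,"dy": -0.296,"dz": -0.29,"rx": 0,"ry": 0,"rz": 0,"claw": 0}

```text
time: 23.25
tool_pos: [373.8, -11.3, 152.2]
tool_rot: [180.0, -0.0, 0.1]
wrist_force: [0.9, -0.1, -1.0]
opening: 7.2
gripper_force: 29.4
```

```bash
python3 - <<'E'
from h import *
p,W,ray,o,s=shot(fn="w13"); print(s["tool_pos"],s["tool_rot"],s["opening"],s["gripper_force"])
fit("chamber",W,ray,o,ztop=129); fit("filter_base",W,ray,o,ztop=101)
m,_=mask("chamber"); P=W[m]; z=P[:,2]; print(np.nanpercentile(z,[2,50,98])); F=P[abs(z-92)<2]; A=np.c_[F[:,:2],np.ones(len(F))]; print("ch floor",len(F),np.median(F[:,2]),np.linalg.lstsq(A,F[:,2],rcond=None)[0][:2])
m,sc=mask("press"); P=W[m]; P=P[(P[:,2]>130)&(P[:,2]<210)]; z=P[:,2]; print("press",sc,len(P),np.histogram(z,bins=np.arange(130,210,4))[0])
zd=np.median(z[z<170]); D=P[abs(z-zd)<2.5]; A=np.c_[D[:,:2],np.ones(len(D))]; print("disc z",zd,np.linalg.lstsq(A,D[:,2],rcond=None)[0][:2],D.min(0),D.max(0))
mm=m&(abs(W[...,2]-zd)<3); e=edge(mm); print("outline",circ(atz(ray,o,zd)[e[:,1],e[:,0]]))
E
```

```text
[373.82170084 -11.28422883 152.21212603] [ 1.79977145e+02 -2.26820343e-02  1.49510879e-01] 7.243363611958216 29.353377521038055
chamber 0.81 zmax [ 93. 131.] rim (array([442.1, -12.6,  24.3]), 691) zrim 129.6
filter_base 0.83 zmax [ 89.4 129.5] rim (array([441.5, -13. ,  31. ]), 529) zrim 101.9
[ 90.93568306  93.03556387 130.98669339]
ch floor 2922 92.19941207990924 [ 0.00011265 -0.0003279 ]
press 0.73 2683 [   0    0    0   50 1858  157   41   38   45   31   44   38   43   48
   47  219   24    0    0]
disc z 147.7724579330951 [-0.0035395   0.02038011] [360.29219164 -31.18870847 145.29234351] [392.79518546   8.99966098 150.26649019]
outline (array([373.3, -11. ,  19.6]), 105)
```

View pics/w13.png

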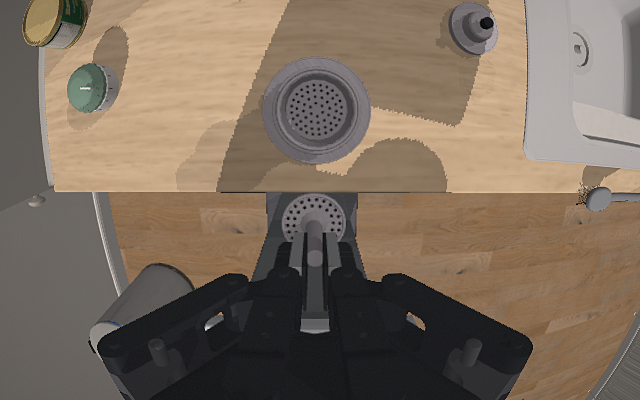

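The chamber is seated and level at (442,-12.7) (pixel (317,108)). The press is held nearly level at (373,-11). Move above the chamber and re-measure settled.

To row units: 68 mm / 500 = 0.136, 40 mm / 500 = 0.08.

Emit:
jog_arm:
  plan:
    - {"dx": 0.08,"dy": 0,"dz": 0,"rx": 0,"ry": 0,"rz": 0,"claw": 0}
    - {"dx": 0.136,"dy": 0,"dz": 0,"rx": 0,"ry": 0,"rz": 0,"claw": 0}
    - {"dx": 0.136,"dy": 0,"dz": 0.01,"rx": 0,"ry": 0,"rz": 0,"claw": 0}
    - {"dx": 0.136,"dy": 0,"dz": 0.02,"rx": 0,"ry": 0,"rz": 0,"claw": 0}
    - {"dx": 0.136,"dy": 0,"dz": 0.02,"rx": 0,"ry": 0,"rz": 0,"claw": 0}
    - {"dx": 0.136,"dy": 0,"dz": 0.02,"rx": 0,"ry": 0,"rz": 0,"claw": 0}

```text
time: 24.25
tool_pos: [441.7, -12.1, 142.3]
tool_rot: [180.0, -0.0, -0.0]
wrist_force: [1.2, 0.2, 0.5]
opening: 7.6
gripper_force: 29.4
```

```bash
python3 - <<'E'
from h import *
p,W,ray,o,s=shot(fn="w14"); print(s["tool_pos"],s["tool_rot"],s["opening"],s["gripper_force"])
fit("chamber",W,ray,o,ztop=129); fit("filter_base",W,ray,o,ztop=101)
m,sc=mask("press"); P=W[m]; P=P[(P[:,2]>130)&(P[:,2]<210)]; z=P[:,2]
zd=np.median(z[z<165]); D=P[abs(z-zd)<2.5]; A=np.c_[D[:,:2],np.ones(len(D))]; print("disc z",zd,np.linalg.lstsq(A,D[:,2],rcond=None)[0][:2],D.min(0),D.max(0))
mm=m&(abs(W[...,2]-zd)<3); e=edge(mm); print("outline",circ(atz(ray,o,zd)[e[:,1],e[:,0]]))
E
```

```text
[441.67465502 -12.07877667 142.26819384] [ 1.79997141e+02 -1.52032045e-02 -1.38086713e-02] 7.5838331400624215 29.36813861131668
chamber 0.79 zmax [112.5 137.4] rim (array([442.8, -12.7,  24.5]), 401) zrim 129.7
filter_base 0.7 zmax [ 89.4 103. ] rim (array([442.3, -12.6,  30.6]), 402) zrim 101.8
disc z 137.8411017785072 [-0.00206771  0.02026452] [428.69890789 -31.96294738 135.34490761] [460.58966111   7.96856586 140.33292921]
outline (array([441.2, -11.7,  19.5]), 100)
```

To row units: 38 mm / 500 = 0.076, 34 mm / 500 = 0.068.

Emit:
jog_arm:
  plan:
    - {"dx": 0.002,"dy": 0.0014,"dz": 0,"rx": 0,"ry": 0,"rz": 0,"claw": 0}
    - {"dx": 0.002,"dy": 0.0014,"dz": 0.016,"rx": 0,"ry": 0,"rz": 0,"claw": 0}
    - {"dx": 0.002,"dy": 0.0014,"dz": 0.03,"rx": 0,"ry": 0,"rz": 0,"claw": 0}
    - {"dx": 0.002,"dy": 0.0014,"dz": 0.044,"rx": 0,"ry": 0,"rz": 0,"claw": 0}
    - {"dx": 0.002,"dy": 0.0014,"dz": 0.058,"rx": 0,"ry": 0,"rz": 0,"claw": 0}
    - {"dx": 0.002,"dy": 0.0014,"dz": 0.068,"rx": 0,"ry": 0,"rz": 0,"claw": 0}
    - {"dx": 0.002,"dy": 0.0014,"dz": 0.076,"rx": 0,"ry": 0,"rz": 0,"claw": 0}
    - {"dx": 0.002,"dy": 0.0014,"dz": 0.076,"rx": 0,"ry": 0,"rz": 0,"claw": 0}

```text
time: 25.45
tool_pos: [442.8, -12.7, 103.9]
tool_rot: [-180.0, 0.0, -0.0]
wrist_force: [-0.4, 0.5, -1.2]
opening: 7.5
gripper_force: 29.4
```

To row units: 3 mm / 500 = 0.006, 2 mm / 500 = 0.004.

Emit:
jog_arm:
  plan:
    - {"dx": 0,"dy": 0,"dz": 0.002,"rx": 0,"ry": 0,"rz": 0,"claw": 0}
    - {"dx": 0,"dy": 0,"dz": 0.004,"rx": 0,"ry": 0,"rz": 0,"claw": 0}
    - {"dx": 0,"dy": 0,"dz": 0.006,"rx": 0,"ry": 0,"rz": 0,"claw": 0}
    - {"dx": 0,"dy": 0,"dz": 0.006,"rx": 0,"ry": 0,"rz": 0,"claw": 0}

```text
time: 25.95
tool_pos: [443.2, -12.7, 101.3]
tool_rot: [-180.0, -0.0, 0.0]
wrist_force: [-0.9, 0.2, -1.1]
opening: 7.4
gripper_force: 29.4
```

To row units: 2 mm / 500 = 0.004, 1 mm / 500 = 0.002.

Emit:
jog_arm:
  plan:
    - {"dx": 0,"dy": 0,"dz": 0.002,"rx": 0,"ry": 0,"rz": 0,"claw": 0}
    - {"dx": 0,"dy": 0,"dz": 0.004,"rx": 0,"ry": 0,"rz": 0,"claw": 0}
    - {"dx": 0,"dy": 0,"dz": 0.004,"rx": 0,"ry": 0,"rz": 0,"claw": 0}

```text
time: 26.32
tool_pos: [444.2, -12.7, 101.0]
tool_rot: [-180.0, -0.1, 0.0]
wrist_force: [-0.9, 0.7, 6.9]
opening: 7.5
gripper_force: 30.2
```

```bash
python3 - <<'E'
from h import *
p,W,ray,o,s=shot(fn="w15"); print(s["tool_pos"],s["tool_rot"],s["wrist_force"])
m,sc=mask("press"); P=W[m]; z=P[:,2]; print(np.nanpercentile(z,[2,20,50,90,98]),np.histogram(z,bins=np.arange(88,150,3))[0])
R=Ro.from_euler("xyz",s["tool_rot"],degrees=True).as_matrix(); T=(W-s["tool_pos"])@R
F=T[(np.abs(T[...,0])<14)&(np.abs(T[...,1])<25)&(T[...,2]<-20)&(T[...,2]>-80)]; print("tip z",np.percentile(F[:,2],[50,90,98]))
E
```

```text
[444.19404816 -12.69272219 101.00254155] [-1.79998607e+02 -1.34729348e-01  2.06355990e-03] [-0.8817992   0.68866385  6.90239186]
[ 95.22968243  96.095894    97.14727012 141.1973487  142.73541301] [  0   0 988 373  86  29  28  29  24  27  35  25  29  47  31  37  37 116
 141   0]
tip z [-56.96263244 -28.90641263 -22.93533821]
```

Press seated (disc top z 96, contact 7 N). Release and go to the lid.

To row units: 178 mm / 500 = 0.356, 101 mm / 500 = 0.202.

Emit:
jog_arm:
  plan:
    - {"dx": 0,"dy": 0,"dz": -0.003,"rx": 0,"ry": 0,"rz": 0,"claw": 0.4}
    - {"dx": 0,"dy": 0,"dz": -0.003,"rx": 0,"ry": 0,"rz": 0,"claw": 0.4}
    - {"dx": 0,"dy": 0,"dz": -0.003,"rx": 0,"ry": 0,"rz": 0,"claw": 0.4}
    - {"dx": 0,"dy": 0,"dz": -0.1,"rx": 0,"ry": 0,"rz": 0,"claw": 0.4}
    - {"dx": 0.06,"dy": 0.11,"dz": -0.1,"rx": 0,"ry": 0,"rz": 0,"claw": 0.4}
    - {"dx": 0.12,"dy": 0.21,"dz": -0.08,"rx": 0,"ry": 0,"rz": 0,"claw": 0.4}
    - {"dx": 0.18,"dy": 0.31,"dz": -0.03,"rx": 0,"ry": 0,"rz": 0,"claw": 0.4}
    - {"dx": 0.202,"dy": 0.356,"dz": 0,"rx": 0,"ry": 0,"rz": 0,"claw": 0.4}

```text
time: 27.42
tool_pos: [544.5, -193.0, 97.6]
tool_rot: [-180.0, 0.1, -0.1]
wrist_force: [0.2, 0.1, -0.4]
opening: 34.3
gripper_force: 0.0
```

Emit:
jog_arm:
  plan:
    - {"dx": 0,"dy": 0,"dz": 0,"rx": 0,"ry": 0,"rz": 0,"claw": 0.4}
    - {"dx": 0,"dy": 0,"dz": 0,"rx": 0,"ry": 0,"rz": 0,"claw": 0.4}

```text
time: 27.68
tool_pos: [543.8, -190.1, 99.3]
tool_rot: [-180.0, 0.0, 0.0]
wrist_force: [0.8, 0.5, 0.2]
opening: 34.2
gripper_force: 0.0
```

```bash
python3 - <<'E'
from h import *
p,W,ray,o,s=shot(fn="w16"); print(s["tool_pos"],s["tool_rot"],s["opening"])
m,sc=mask("lid"); P=W[m]; z=P[:,2]; print(sc,m.sum(),np.nanpercentile(z,[50,98,99.5]))
K=P[z>37.5]; print("knob",len(K),np.median(K,0),K.min(0),K.max(0)); fit("lid",W,ray,o); e=edge(m); print(circ(atz(ray,o,4)[e[:,1],e[:,0]]))
fit("chamber",W,ray,o,ztop=129)
E
```

```text
[ 543.81502259 -190.11432116   99.27459051] [-1.79974784e+02  2.17263174e-02  9.14415685e-03] 34.15188241438763
0.75 3713 [ 9.6821596  39.24123706 39.87913459]
knob 180 [ 545.12369429 -190.89736361   39.11801007] [ 539.12218706 -197.32048614   37.51698714] [ 551.02563333 -185.27433773   41.09406911]
lid 0.75 zmax [ 9.7 39.2] rim (array([ 545.1, -191. ,   26.7]), 1215) zrim 8.9
(array([ 544.3, -191. ,   31.5]), 161)
chamber 0.95 zmax [116.5 130.8] rim (array([443.5, -13.3,  24.3]), 109) zrim 129.2
```

To row units: 104 mm / 500 = 0.208, 90 mm / 500 = 0.18.

Emit:
jog_arm:
  plan:
    - {"dx": 0.002,"dy": 0.002,"dz": 0.1,"rx": 0,"ry": 0,"rz": 0,"claw": 0.4}
    - {"dx": 0.002,"dy": 0.002,"dz": 0.18,"rx": 0,"ry": 0,"rz": 0,"claw": 0.4}
    - {"dx": 0.002,"dy": 0.002,"dz": 0.208,"rx": 0,"ry": 0,"rz": 0,"claw": 0.4}
    - {"dx": 0.002,"dy": 0.002,"dz": 0.208,"rx": 0,"ry": 0,"rz": 0,"claw": 0.4}
    - {"dx": 0.002,"dy": 0.002,"dz": 0.208,"rx": 0,"ry": 0,"rz": 0,"claw": 0}
    - {"dx": 0.002,"dy": 0.002,"dz": 0.208,"rx": 0,"ry": 0,"rz": 0,"claw": 0}
    - {"dx": 0.002,"dy": 0.002,"dz": 0.208,"rx": 0,"ry": 0,"rz": 0,"claw": 0}
    - {"dx": 0.002,"dy": 0.002,"dz": 0.208,"rx": 0,"ry": 0,"rz": 0,"claw": 0}
  force: 30

```text
time: 28.88
tool_pos: [546.9, -192.4, -2.4]
tool_rot: [179.9, -0.2, -0.0]
wrist_force: [-1.0, 0.8, 6.6]
opening: 10.5
gripper_force: 29.6
```

To row units: -179 mm / 500 = -0.358, -171 mm / 500 = -0.342.

Emit:
jog_arm:
  plan:
    - {"dx": 0,"dy": 0,"dz": -0.1,"rx": 0,"ry": 0,"rz": 0,"claw": 0}
    - {"dx": 0,"dy": 0,"dz": -0.22,"rx": 0,"ry": 0,"rz": 0,"claw": 0}
    - {"dx": 0,"dy": 0,"dz": -0.33,"rx": 0,"ry": 0,"rz": 0,"claw": 0}
    - {"dx": -0.084,"dy": -0.084,"dz": -0.33,"rx": 0,"ry": 0,"rz": 0,"claw": 0}
    - {"dx": -0.168,"dy": -0.168,"dz": -0.33,"rx": 0,"ry": 0,"rz": 0,"claw": 0}
    - {"dx": -0.252,"dy": -0.252,"dz": -0.33,"rx": 0,"ry": 0,"rz": 0,"claw": 0}
    - {"dx": -0.32,"dy": -0.33,"dz": -0.33,"rx": 0,"ry": 0,"rz": 0,"claw": 0}
    - {"dx": -0.342,"dy": -0.358,"dz": -0.33,"rx": 0,"ry": 0,"rz": 0,"claw": 0}

```text
time: 29.88
tool_pos: [372.7, -11.4, 160.1]
tool_rot: [180.0, -0.1, 0.1]
wrist_force: [-0.6, -0.4, -1.1]
opening: 10.8
gripper_force: 29.5
```

Emit:
jog_arm:
  plan:
    - {"dx": 0,"dy": 0,"dz": 0,"rx": 0,"ry": 0,"rz": 0,"claw": 0}
    - {"dx": 0,"dy": 0,"dz": 0,"rx": 0,"ry": 0,"rz": 0,"claw": 0}

```text
time: 30.12
tool_pos: [374.9, -13.3, 160.6]
tool_rot: [180.0, -0.0, -0.0]
wrist_force: [0.1, -0.3, -0.1]
opening: 10.6
gripper_force: 29.5
```

```bash
python3 - <<'E'
from h import *
p,W,ray,o,s=shot(fn="w17"); print(s["tool_pos"],s["tool_rot"],s["opening"],s["gripper_force"])
fit("chamber",W,ray,o,ztop=129); fit("filter_base",W,ray,o,ztop=101)
m,sc=mask("press"); P=W[m]; z=P[:,2]; S=P[z>139]; print("stem",len(S),S.min(0),S.max(0)); F=P[abs(z-96)<2]; A=np.c_[F[:,:2],np.ones(len(F))]; print("disc",len(F),np.linalg.lstsq(A,F[:,2],rcond=None)[0][:2])
m,sc=mask("lid"); P=W[m]; P=P[P[:,2]>150]; z=P[:,2]; print("lid",sc,np.histogram(z,bins=np.arange(150,210,3)))
zs=np.median(z[z<180]); D=P[abs(z-zs)<2]; A=np.c_[D[:,:2],np.ones(len(D))]; print("skirt z",zs,np.linalg.lstsq(A,D[:,2],rcond=None)[0][:2],D.min(0),D.max(0))
mm=m&(W[...,2]>150)&(W[...,2]<zs+3); e=edge(mm); Q=atz(ray,o,zs)[e[:,1],e[:,0]]; Q=Q[Q[:,0]>np.median(D[:,0])-8]; print("outline",circ(Q))
E
```

```text
[374.89448843 -13.3470524  160.61799109] [ 1.79971787e+02 -4.06738924e-02 -3.16763736e-02] 10.56088748404996 29.45244576316327
chamber 0.95 zmax [120.  131.1] rim (array([442.1, -12.7,  24.3]), 654) zrim 129.6
filter_base 0.72 zmax [ 89.4 103.3] rim (array([441.4, -12.6,  31. ]), 492) zrim 101.8
stem 186 [437.61965219 -17.29568601 140.18027729] [446.56292085  -7.87243717 143.99400037]
disc 1797 [ 0.00017121 -0.00033919]
lid 0.89 (array([   0,    0,    0,    0,   62,   97,  222, 3729,  169,  160,  173,
        258,  736,   11,   40,   51,   72,  403,    2]), array([150, 153, 156, 159, 162, 165, 168, 171, 174, 177, 180, 183, 186,
       189, 192, 195, 198, 201, 204, 207]))
skirt z 172.1457834395307 [-0.00207664  0.00382004] [341.92340006 -45.29239427 170.15176252] [404.54262466  17.62564211 174.1408151 ]
outline (array([376.3, -13.8,  29.8]), 104)
```

View pics/w17.png

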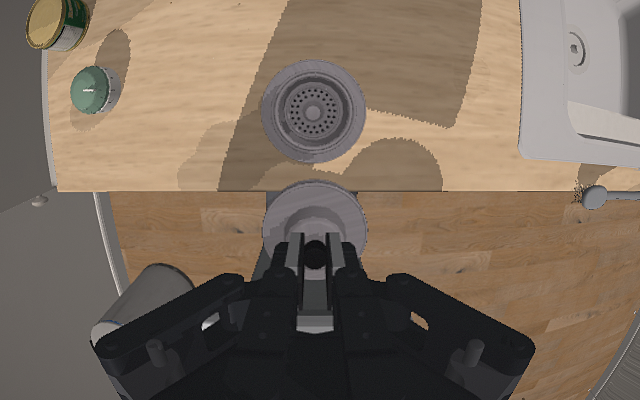

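The stack is level with the press centred (pixel (313,112)). The lid is held level at (373,-13.8). Move over it and re-check.

Emit:
jog_arm:
  plan:
    - {"dx": 0.08,"dy": -0.002,"dz": 0,"rx": 0,"ry": 0,"rz": 0,"claw": 0}
    - {"dx": 0.138,"dy": -0.002,"dz": 0,"rx": 0,"ry": 0,"rz": 0,"claw": 0}
    - {"dx": 0.138,"dy": -0.002,"dz": 0.016,"rx": 0,"ry": 0,"rz": 0,"claw": 0}
    - {"dx": 0.138,"dy": -0.002,"dz": 0.03,"rx": 0,"ry": 0,"rz": 0,"claw": 0}
    - {"dx": 0.138,"dy": -0.002,"dz": 0.044,"rx": 0,"ry": 0,"rz": 0,"claw": 0}
    - {"dx": 0.138,"dy": -0.002,"dz": 0.056,"rx": 0,"ry": 0,"rz": 0,"claw": 0}
    - {"dx": 0.138,"dy": -0.002,"dz": 0.056,"rx": 0,"ry": 0,"rz": 0,"claw": 0}
    - {"dx": 0.138,"dy": -0.002,"dz": 0.056,"rx": 0,"ry": 0,"rz": 0,"claw": 0}

```text
time: 31.38
tool_pos: [443.2, -11.7, 132.5]
tool_rot: [180.0, -0.0, -0.0]
wrist_force: [0.1, -0.3, -0.2]
opening: 10.4
gripper_force: 29.5
```

```bash
python3 - <<'E'
from h import *
p,W,ray,o,s=shot(fn="w18"); print(s["tool_pos"],s["tool_rot"],s["wrist_force"])
fit("filter_base",W,ray,o,ztop=101)
m,sc=mask("lid"); P=W[m]; P=P[P[:,2]>110]; z=P[:,2]
zs=np.median(z[z<155]); D=P[abs(z-zs)<2]; A=np.c_[D[:,:2],np.ones(len(D))]; print("skirt z",sc,zs,np.linalg.lstsq(A,D[:,2],rcond=None)[0][:2],D.min(0),D.max(0),(D.min(0)+D.max(0))/2)
B=W[mask("filter_base")[0]]; B=B[abs(B[:,2]-89)<2]; print("disc",B.min(0),B.max(0))
E
```

```text
[443.16932264 -11.73487416 132.53427342] [ 1.79993604e+02 -3.67955025e-02 -7.84973377e-04] [ 0.09595563 -0.33464661 -0.24629449]
filter_base 0.86 zmax [ 89.4 102.9] rim (array([442.8, -12.7,  30.2]), 306) zrim 101.8
skirt z 0.59 144.0637258722016 [-0.00130567  0.00323119] [410.51872969 -43.75934627 142.09242159] [472.91490279  19.18829991 146.05722422] [441.71681624 -12.28552318 144.0748229 ]
disc [430.23816617 -54.12407926  87.20785713] [483.34048222  29.41824181  90.97152475]
```

To row units: 11 mm / 500 = 0.022, 10 mm / 500 = 0.02.

Emit:
jog_arm:
  plan:
    - {"dx": 0.001,"dy": 0.0008,"dz": 0.006,"rx": 0,"ry": 0,"rz": 0,"claw": 0}
    - {"dx": 0.001,"dy": 0.0008,"dz": 0.012,"rx": 0,"ry": 0,"rz": 0,"claw": 0}
    - {"dx": 0.001,"dy": 0.0008,"dz": 0.016,"rx": 0,"ry": 0,"rz": 0,"claw": 0}
    - {"dx": 0.001,"dy": 0.0008,"dz": 0.02,"rx": 0,"ry": 0,"rz": 0,"claw": 0}
    - {"dx": 0.001,"dy": 0.0008,"dz": 0.022,"rx": 0,"ry": 0,"rz": 0,"claw": 0}
    - {"dx": 0.001,"dy": 0.0008,"dz": 0.022,"rx": 0,"ry": 0,"rz": 0,"claw": 0}

```text
time: 32.33
tool_pos: [443.5, -12.1, 121.1]
tool_rot: [-180.0, 0.0, 0.0]
wrist_force: [-0.5, 0.5, -0.6]
opening: 10.4
gripper_force: 29.5
```

Emit:
jog_arm:
  plan:
    - {"dx": 0,"dy": 0,"dz": 0.002,"rx": 0,"ry": 0,"rz": 0,"claw": 0}
    - {"dx": 0,"dy": 0,"dz": 0.004,"rx": 0,"ry": 0,"rz": 0,"claw": 0}
    - {"dx": 0,"dy": 0,"dz": 0.004,"rx": 0,"ry": 0,"rz": 0,"claw": 0}

```text
time: 32.7
tool_pos: [444.4, -12.2, 120.6]
tool_rot: [180.0, -0.1, 0.0]
wrist_force: [-1.4, 0.0, 5.5]
opening: 10.6
gripper_force: 30.0
```

To row units: -100 mm / 500 = -0.2, -70 mm / 500 = -0.14.

Emit:
jog_arm:
  plan:
    - {"dx": 0,"dy": 0,"dz": -0.003,"rx": 0,"ry": 0,"rz": 0,"claw": 0.4}
    - {"dx": 0,"dy": 0,"dz": -0.003,"rx": 0,"ry": 0,"rz": 0,"claw": 0.4}
    - {"dx": 0,"dy": 0,"dz": -0.003,"rx": 0,"ry": 0,"rz": 0,"claw": 0.4}
    - {"dx": 0,"dy": 0,"dz": -0.04,"rx": 0,"ry": 0,"rz": 0,"claw": 0.4}
    - {"dx": 0,"dy": 0,"dz": -0.14,"rx": 0,"ry": 0,"rz": 0,"claw": 0.4}
    - {"dx": -0.12,"dy": 0,"dz": -0.2,"rx": 0,"ry": 0,"rz": 0,"claw": 0.4}
    - {"dx": -0.12,"dy": 0,"dz": -0.2,"rx": 0,"ry": 0,"rz": 0,"claw": 0.4}
    - {"dx": -0.12,"dy": 0,"dz": -0.2,"rx": 0,"ry": 0,"rz": 0,"claw": 0.4}

```text
time: 33.7
tool_pos: [383.9, -12.1, 220.1]
tool_rot: [180.0, -0.1, -0.0]
wrist_force: [0.6, -1.0, -0.9]
opening: 34.2
gripper_force: 0.0
```

```bash
python3 - <<'E'
from h import *
p,W,ray,o,s=shot(fn="w19"); print(s["tool_pos"],s["tool_rot"],s["opening"])
fit("filter_base",W,ray,o,ztop=101)
m,sc=mask("lid"); P=W[m]; P=P[P[:,2]>110]; z=P[:,2]
zs=np.median(z[z<140]); D=P[abs(z-zs)<2]; A=np.c_[D[:,:2],np.ones(len(D))]; print("skirt z",sc,zs,np.linalg.lstsq(A,D[:,2],rcond=None)[0][:2],(D.min(0)+D.max(0))/2,np.percentile(z,99))
q,d=robot.grab_frame("scene"); cv2.imwrite("pics/s19.png",cv2.resize(q[80:300,180:440,::-1],None,fx=2.5,fy=2.5))
for n in ["egg_timer","teaspoon"]: print(n,robot.tip_of(n,"scene")[:1])
E
```

```text
[383.87489854 -12.14678096 220.14342915] [ 1.79981649e+02 -1.36365333e-01 -8.36508743e-03] 34.186775512952224
filter_base 0.8 zmax [ 89.1 131. ] rim 0 zrim None
skirt z 0.88 132.20641064849082 [-0.00128626  0.00066807] [442.75429287 -12.57319247 132.20721048] 162.5344847880733
egg_timer [{'xyz': [481.1, 251.5, -1.7], 'score': 0.83}]
teaspoon [{'xyz': [661.5, -150.6, 0.9], 'score': 0.58}]
```

View pics/s19.png

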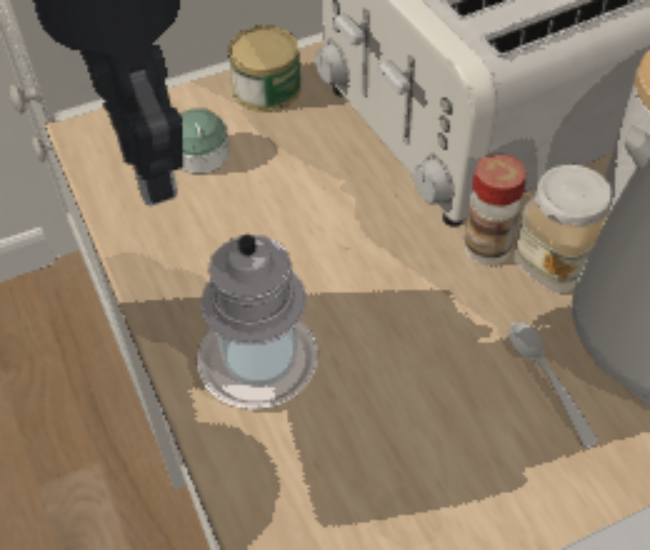

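The full stack stands upright on the saucer (around pixel (250,320)). The lid is level with its skirt top at z 132 (knob top 162). The timer and spoon are in place and the gripper is clear, so I'm handing in.

```bash
python3 -c "
from rig import robot
print(robot.hand_in())"
```

```text
the job is handed in; nothing more can be done
None
```

I built the drip filter in the order you gave (glass, base, chamber, press, lid) and handed it in. The last camera check showed the stack upright, the lid level, the egg timer and teaspoon where they were, and the gripper clear; `hand_in()` returned no verdict.

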